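# Lock the reader in place and show it every side of the sample cells

## Task

Slide the reader along until its red pointer stands at the white index line and push the red thumb wedge in until it jams the bar. Then take the sample cells that are there in the order white cap, green cap, black cap: hold each one up level with the reader's window, over the yellow cross, and show it the red, then the yellow, then the blue side, squarely and for about a second each, before standing it upright in the green tray. Leave the pink box, the tin and the dropper bottle where they are, and the bar jammed at the line.

Things in the scene. Friction and masses are not known exactly. Their poses are not given: they have to be found in the camera images.
- white_cell_mid (a point): centre (30 mm above underside, z up) of the loose sample cell with white cap, 120 g: metal block 44x44x30 mm, on it a square cap 24x24 mm, 30 mm tall, by which it is held from above. Patches: +y side red, -x side yellow, -y side blue (+x bare), each folded onto the block's top; their centres lie 22 mm from the axis, 15 mm above the underside. May be absent.
- green_cell_mid (a point): centre (30 mm above underside, z up) of the loose sample cell with green cap, 120 g: metal block 44x44x30 mm, on it a square cap 24x24 mm, 30 mm tall, by which it is held from above. Patches: +y side red, -x side yellow, -y side blue (+x bare), each folded onto the block's top; their centres lie 22 mm from the axis, 15 mm above the underside. May be absent.
- black_cell_mid (a point): centre (30 mm above underside, z up) of the loose sample cell with black cap, 120 g: metal block 44x44x30 mm, on it a square cap 24x24 mm, 30 mm tall, by which it is held from above. Patches: +y side red, -x side yellow, -y side blue (+x bare), each folded onto the block's top; their centres lie 22 mm from the axis, 15 mm above the underside. May be absent.
- reading_point (a point): where the middle of a shown side belongs: in the air 30 mm before the black window of the reader (grey box 46 mm wide, 56 deep, top at z 112 mm), level with its centre, z 75 mm; moves with the reader. x points into the window, y left along the bar. A yellow cross 22 mm nearer (-x), on a plate whose top is at z 30 mm, lies under the axis of a cell properly held, its underside 30 mm above.
- bar_grip (a point): orange fin on the sliding bar, by which to move it: 14 mm thick (x), 30 mm long (y), z 38 to 74 mm, this point 14 mm below its top; axes as reading_point. The reader is 90 mm to its left on the same bar. The bar slides along y with about 2.5 N of friction and stays where it is left.
- pointer (a point): tip of the small red pointer on the front of the sliding bar; it moves with the bar.
- index_line (a point): near end of the white index line painted on the station's base, axes as reading_point. The bar is set when the pointer's y in this frame is 0 (within 3 mm).
- slide_bar (a joint): position of the sliding bar and reader, m: 0 at the right-hand stop, growing to the left to 0.075; 0.050 with the pointer at the index line.
- wedge (a joint): how far the thumb wedge is pushed in, m: 0 drawn out; slides with 2 N of friction, meets the bar at 0.030 and jams there (push with about 10 N; it then stays). It runs along the station's x, away from the robot, under the blue bridge, sinking 10 degrees, and presses the bar down without shifting it.
- wedge_tab (a point): centre of the near face of the wedge's upright red tab, the face to push on: 29 mm wide, 10 mm thick, its top 14 mm above this point; axes as reading_point, push along +x.
- blue_tray_floor (a point): middle of the inner floor of the blue tray where the cells stand at first, 30 mm above the desk; inside 212 mm along its x and 117 mm along its y, rim 8 mm above the floor; fixed.
- green_tray_floor (a point): middle of the inner floor of the green tray where the cells must finish, 8 mm above the desk; inside 242 mm along its x and 117 mm along its y, rim 8 mm above the floor; fixed.
- pink_box: round box with pink lid, 37 mm wide, 18 mm high, origin under it; bystander.
- reference_tin: white round tin, 43 mm wide, 22 mm high, origin under it; bystander.
- dropper: amber dropper bottle, 30 mm wide, 101 mm high, origin under it; bystander.

How it is judged:
By the outcome, as a careful person would: the job done as asked, in the order asked, and still so for the second after the job is handed in, with the robot touching nothing.
Of white_cell, green_cell, black_cell only 2 to 3 are there at a start; the rules pass over those that are not, and their reading is None.
At some moment in a run one of white_cell, green_cell, black_cell may be knocked a few centimetres aside while the robot is not near it.
It also fails if it takes over 210 s, if anything falls off the work surface, if the arm or the gripper's body presses on something with over 40 N, if the wrist force passes 120 N, or if a joint passes its speed limit or range.

## Robot

A 6-joint arm with a two-finger parallel gripper is mounted at the origin on the work surface; the furniture and walls round the work are solid. World frame = base frame: x ahead of the robot, y to its left, z up, the work surface at z = 0. Lengths are in m, angles in rad, forces in N, time in s.
With the tool pointing down it reaches from about 0.325 to 0.775 m from the base axis. Payload 5.5 kg.
Tool frame: the origin (TCP) lies between the finger pads; the fingertips stand 8 mm ahead of it and the grasp point (between the pads) lies 11 mm behind it (manip.nose_length is the distance from the TCP to the fingertips, in m); z points along the fingers, y is the line along which they close (so a half turn about z gives the same grasp; the last joint's range is limited). The gripper opens to 85 mm and grips with 20 to 120 N. Pads are 22 mm wide; open, the fingers measure 114 mm over their backs; the gripper's body (76 mm by 85 mm) begins 54 mm behind the grasp point. The pads swing forward as they close: fully open they stand 13 mm farther back than shut.
Start: joints at [1.163, 0.091, 1.231, -0, 1.82, -0.057], TCP at [0.206, 0.563, 0.239] pointing down, gripper open.
Joint ranges: [-2.87, 2.87], [-0.86, 2.18], [0.17, 2.46], [-1.51, 4.65], [0.06, 2.69], [-2.65, 2.65]. Speed limits (rad/s): [2.57, 2.57, 3.01, 3.14, 3.14, 3.14].

## Interface

Orientations are given as a rotation vector (axis times angle).
In Python, from station import manip gives the robot as it stands.
- The arm moves only by the tool move_arm, never from a script. Its argument "increments" is a list of rows, each a list of 3 entries, a list of its own where there are three numbers: the shift along the tool's x, y, z in cm, then the turn, a rotation vector about the tool's x, y, z in rad, then the finger opening in cm, from 0 to 8.54. In form: [[[dx, dy, dz], [ax, ay, az], grip], ...]. A call has 1 to 12 rows; each row is the pose to reach, as a shift and turn from the pose commanded when the call began, along the tool's axes at that moment; what a row does not reach only later rows make up. A row lasts 1/10 s, in which the tool goes at most 50 mm and 8.59 degrees, less where a joint would pass 70% of its speed; a pose out of reach is approached as far as the arm can. A call with a gripper value outside its range is refused whole. The fingers move at their own pace and stop on an object; "force" is the grip in N (left out, the last holds). Time passes only in rows, so rows that repeat a pose let the fingers close. It gives the time, the measured TCP pose, the force, the opening and the grip force at its end, in the units of the state.
- manip.get_state(): the state, without advancing time (a new reading comes with each control period).
- manip.read_camera(name): name is "side" or "top" or "wrist"; returns a dict with "frame" (480x640x3 uint8, red, green, blue), "range_z" (480x640 float32, m along the optical axis (not along the pixel's ray), 0 where there is no reading), "intrinsics" (3x3 intrinsics, pixels), "pose" (4x4, takes a point from camera to world coordinates). Camera axes: x right, y up, looking along -z (the intrinsics and any distortion apply to the point x, -y, -z); pixel columns grow to the right and rows downward; lengths in m; the calibration is good to about 2 mm. A picture is of the moment at which its call begins.
- manip.job_done(): hands the job in; it is judged then, once.
The state is a dict: "time_s": time; "q": joint angles; "dq": joint speeds; "joint_torque": joint torques, N m; "eef_pos": TCP position; "tcp_rot": TCP orientation; "ft_force": force on the tool from outside, world axes, zero at the start; "moment": the same for the moment, N m; "grip_width": finger opening in m; "grip_force": force on a finger pad.
Only numpy, scipy, OpenCV 4.12 (cv2) and the standard library are available. Lean on these libraries where they do the work, as an engineer would, in place of code of your own. Each camera call takes 0.05 s, during which the arm holds its last target. There are 200 camera calls.

## Working session

There is one attempt and no reset: what is moved stays moved. The work goes in short steps, Python scripts to look and compute and a tool call to move; the robot and the scene stay as the last step left them, time stands still between calls to the robot, and variables do not carry over. Pictures are saved under pics/ and viewed, at most 14 in all, crops included, and the job is handed in when it is done.

Besides the shell and the picture viewer there is one more tool, called after "Request:" as name(argument=value, ...), one argument or row to a line, values as JSON. move_arm: Moves the arm, as the interface text tells. Its arguments: {"type":"object","properties":{"increments":{"type":"array","items":{"type":"array"}},"force":{"type":"number"}},"required":["increments"]}

```bash
ls; mkdir -p pics; python3 - <<'E'
from station import manip
import cv2, numpy as np
s=manip.get_state(); print({k:np.round(v,3) for k,v in s.items()}, manip.nose_length)
for n in ("side","top","wrist"):
    c=manip.read_camera(n); cv2.imwrite(f"pics/{n}0.png",c["frame"][:,:,::-1]); np.savez(f"{n}0.npz",**c)
    print(n,np.round(c["intrinsics"],1).tolist(),np.round(c["pose"],3).tolist(), [k for k in c])
E
```

```text
pics
{'time_s': np.float64(0.0), 'q': array([ 1.163,  0.092,  1.232, -0.   ,  1.82 , -0.057]), 'dq': array([ 0.   , -0.001,  0.002, -0.   ,  0.002, -0.   ]), 'joint_torque': array([-1.0000e-03, -4.5872e+01, -4.1803e+01, -0.0000e+00,  1.1000e-02,
       -0.0000e+00]), 'eef_pos': array([0.206, 0.563, 0.238]), 'tcp_rot': array([-5.480e-01, -3.093e+00,  3.000e-03]), 'ft_force': array([-0.452,  0.052,  0.1  ]), 'moment': array([-0.028, -0.015,  0.004]), 'grip_force': np.float64(0.0), 'grip_width': np.float64(0.085)} 0.008
side [[578.6, 0.0, 328.3], [0.0, 578.6, 237.5], [0.0, 0.0, 1.0]] [[-0.99, 0.091, -0.108, 0.438], [-0.141, -0.637, 0.758, 0.691], [0.001, 0.766, 0.643, 0.682], [0.0, 0.0, 0.0, 1.0]] ['frame', 'range_z', 'intrinsics', 'pose']
top [[440.6, 0.0, 321.6], [0.0, 440.6, 241.2], [0.0, 0.0, 1.0]] [[-0.012, 0.999, -0.049, 0.486], [-0.999, -0.014, -0.032, -0.051], [-0.033, 0.049, 0.998, 0.941], [0.0, 0.0, 0.0, 1.0]] ['frame', 'range_z', 'intrinsics', 'pose']
wrist [[377.8, 0.0, 315.7], [0.0, 377.8, 242.2], [0.0, 0.0, 1.0]] [[0.344, -0.904, -0.252, 0.141], [0.939, 0.331, 0.094, 0.588], [-0.001, -0.269, 0.963, 0.374], [0.0, 0.0, 0.0, 1.0]] ['frame', 'range_z', 'intrinsics', 'pose']
```

View pics/top0.png

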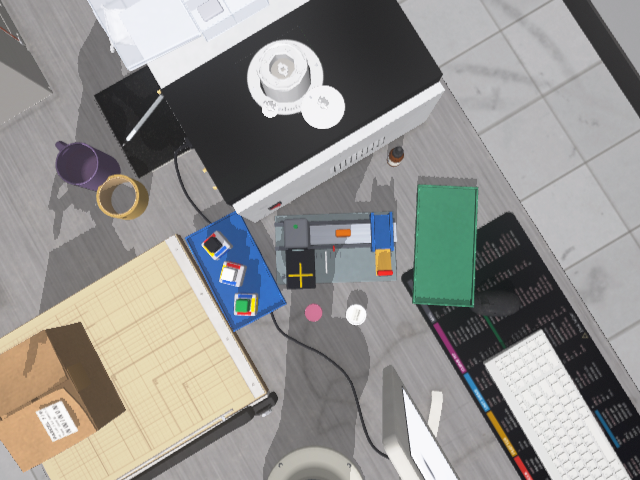

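View pics/side0.png

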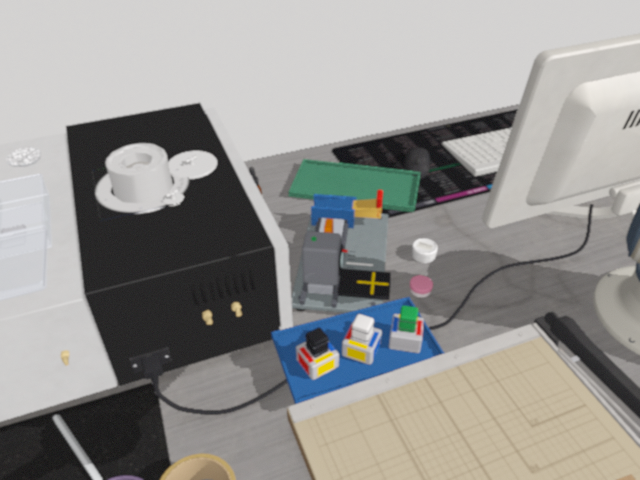

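The top view shows the black cell at (214,243), white at (231,273) and green at (245,305) in the blue tray. The yellow cross is at (300,274), the fin at (343,233), the pointer at about (333,248) and the index line at about (326,262). The red tab is at (384,270) and the green tray at (446,245). The side view shows the same things, so all three cells are present.

```bash
cat > h.py <<'E'
import cv2, numpy as np
from station import manip
from scipy.spatial.transform import Rotation as R
def cloud(c):
    K=c["intrinsics"];z=c["range_z"].astype(float)
    v,u=np.mgrid[0:480,0:640]
    p=np.stack([(u-K[0,2])/K[0,0]*z,-(v-K[1,2])/K[1,1]*z,-z],-1)
    w=p@c["pose"][:3,:3].T+c["pose"][:3,3]; w[z==0]=np.nan
    return w
def ray(c,u,v,h):
    K=c["intrinsics"];d=c["pose"][:3,:3]@np.array([(u-K[0,2])/K[0,0],-(v-K[1,2])/K[1,1],-1]);o=c["pose"][:3,3]
    return o+d*(h-o[2])/d[2]
COL=dict(red=[(0,120,80),(8,255,255)],red2=[(172,120,80),(180,255,255)],orange=[(8,170,120),(17,255,255)],yellow=[(21,120,100),(34,255,255)],green=[(45,90,50),(85,255,255)],blue=[(98,120,50),(125,255,255)],pink=[(160,60,100),(176,200,255)],white=[(0,0,200),(180,35,255)])
def mask(c,name):
    hsv=cv2.cvtColor(c["frame"],cv2.COLOR_RGB2HSV)
    m=cv2.inRange(hsv,*map(np.array,COL[name]))
    if name=="red": m|=cv2.inRange(hsv,*map(np.array,COL["red2"]))
    return m
def blobs(c,name,box=None,amin=8):
    m=mask(c,name)
    if box: k=np.zeros_like(m);u0,v0,u1,v1=box;k[v0:v1,u0:u1]=255;m&=k
    w=cloud(c);n,l,s,ce=cv2.connectedComponentsWithStats(m)
    out=[]
    for i in range(1,n):
        if s[i,4]>=amin:
            P=w[l==i];out.append((s[i,4],ce[i].round(1),np.nanmedian(P,0).round(4),l==i))
    return out
E
python3 - <<'E'
from h import *
for n in ("top","side"):
    c=dict(np.load(f"{n}0.npz"))
    box=(170,190,500,340) if n=="top" else (230,140,480,400)
    for k in ("red","orange","yellow","green","blue","pink"):
        for b in blobs(c,k,box,6):
            w=cloud(c)[b[3]]; ra=cv2.minAreaRect(np.argwhere(b[3])[:,::-1].astype(np.float32))
            print(n,k,b[0],b[1],b[2],"zmax %.3f"%np.nanpercentile(w[:,2],95),np.round(ra[1],1),round(ra[2],1))
c=dict(np.load("top0.npz"));w=cloud(c)
for u,v in [(297,232),(343,233),(381,230),(384,270),(313,313),(356,315),(396,155),(326,262),(214,243),(231,273),(245,305),(436,412),(345,385),(220,260),(445,270),(300,160),(420,110),(180,250)]: print((u,v),w[v,u].round(3))
cv2.imwrite("pics/topcrop.png",cv2.resize(c["frame"][195:325,180:410,::-1],None,fx=3.45,fy=3.45,interpolation=cv2.INTER_CUBIC))
E
```

```text
top red 13 [276.5 205.2] [0.6016 0.0651 0.0732] zmax 0.077 [1.8 7.2] 63.4
top red 26 [209.4 237.5] [0.5404 0.2006 0.0624] zmax 0.090 [ 2.9 12.8] 48.8
top red 11 [333.5 247.7] [ 0.5159 -0.0448  0.0355] zmax 0.037 [5. 1.] 90.0
top red 46 [233.2 265.5] [0.4825 0.1557 0.0614] zmax 0.064 [12.5  4.2] 6.3
top red 83 [384.6 272.4] [ 0.4664 -0.1432  0.0861] zmax 0.089 [ 5. 15.] 90.0
top red 39 [243.6 313.1] [0.3876 0.1342 0.0618] zmax 0.085 [ 3. 13.] 90.0
top orange 88 [342.6 232.4] [ 0.5454 -0.065   0.0744] zmax 0.076 [ 6.1 13.5] 85.2
top orange 6 [380.5 270. ] [ 0.4702 -0.1379  0.0679] zmax 0.077 [5. 0.] 180.0
top yellow 33 [209.1 251.3] [0.5096 0.2016 0.0632] zmax 0.091 [12.7  3.5] 45.0
top yellow 31 [377.9 254. ] [ 0.5039 -0.1324  0.0591] zmax 0.062 [13.  7.] 90.0
top yellow 7 [387.9 250.7] [ 0.5077 -0.1542  0.0582] zmax 0.060 [2. 2.] 90.0
top yellow 125 [299.9 274.4] [0.4614 0.024  0.0317] zmax 0.034 [17.7 17.8] 42.5
top yellow 13 [222.5 268.6] [0.4778 0.1782 0.0614] zmax 0.063 [2.2 9.5] 18.4
top yellow 54 [252.5 304.5] [0.4045 0.1172 0.0618] zmax 0.064 [13.  3.] 90.0
top yellow 22 [256.
[... 2799 characters left out ...]
86] zmax 0.061 [ 0.9 12.1] 26.6
side pink 20 [303.4 367.4] [0.5414 0.2072 0.0348] zmax 0.037 [17.2  1. ] 53.1
(297, 232) [0.544 0.022 0.115]
(343, 233) [ 0.544 -0.065  0.076]
(381, 230) [ 0.55  -0.141  0.061]
(384, 270) [ 0.47  -0.143  0.082]
(313, 313) [ 0.382 -0.001  0.019]
(356, 315) [ 0.377 -0.09   0.023]
(396, 155) [ 0.697 -0.172  0.075]
(326, 262) [ 0.487 -0.03   0.022]
(214, 243) [0.527 0.187 0.09 ]
(231, 273) [0.468 0.153 0.09 ]
(245, 305) [0.406 0.126 0.09 ]
(436, 412) [ 0.178 -0.25   0.017]
(345, 385) [ 0.229 -0.066  0.001]
(220, 260) [0.494 0.191 0.028]
(445, 270) [ 0.468 -0.278  0.009]
(300, 160) [0.664 0.009 0.186]
(420, 110) [ 0.763 -0.208  0.141]
(180, 250) [0.515 0.268 0.049]
```

View pics/topcrop.png

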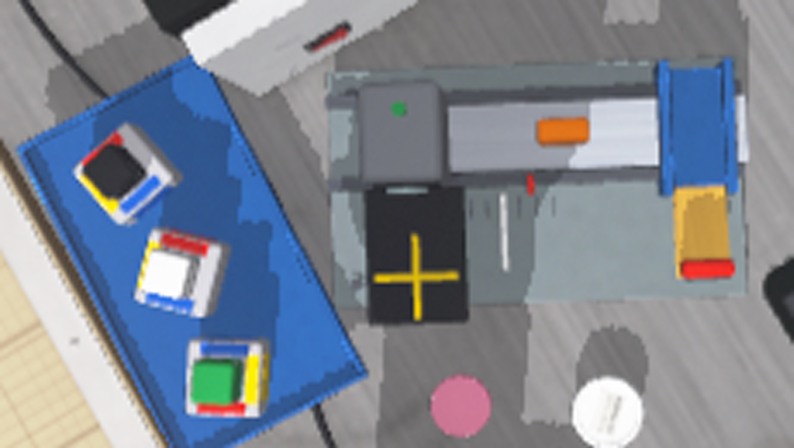

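Crop: the pointer is at (530,183), right of the white line at (504,232), so the bar must go left about 14 mm. The tab is at (707,269), and the cap and patch orientations are clear.

```bash
python3 - <<'E'
from h import *
c=dict(np.load("top0.npz"));w=cloud(c)
for u,v in [(60,370),(20,330),(100,380),(60,350),(10,400),(80,165),(120,195),(410,395),(425,440),(440,470),(436,405),(400,440),(240,212),(215,260),(490,300),(283,70),(445,95),(175,240),(260,400)]: print((u,v),w[v,u].round(3))
# max height close to line of travel
P=w[w[:,:,2]>0.02]; a=np.array([.206,.563]);b=np.array([.545,-.065]);d=(b-a)/np.linalg.norm(b-a)
t=(P[:,:2]-a)@d; s=(P[:,:2]-a)@np.array([-d[1],d[0]])
k=(abs(s)<.12)&(t>0)&(t<.72); 
for i in range(8):
    kk=k&(t>=i*.09)&(t<(i+1)*.09); print(i, P[kk,2].max().round(3) if kk.any() else None)
# monitor extents
k=(w[:,:,1]<-.05)&(w[:,:,0]<.4)&(w[:,:,2]>.06); Q=w[k]; print("mon",np.nanmin(Q,0),np.nanmax(Q,0), Q[np.argmax(Q[:,1])])
# station axis from index line and fin, base edges
m=mask(c,"white"); m[:,:]=m; k=np.zeros_like(m);k[245:280,320:332]=255
hsv=cv2.cvtColor(c["frame"],cv2.COLOR_RGB2HSV)
g=(hsv[:,:,2]>170)&(hsv[:,:,1]<40)&(k>0); uv=np.argwhere(g)[:,::-1]; L=np.array([ray(c,u,v,.022) for u,v in uv]); print(len(L),L.mean(0),L.min(0),L.max(0),np.degrees(np.polyfit(L[:,0],L[:,1],1)[0]))
b=[x for x in blobs(c,"yellow",(280,250,320,300),20)][0]
h=(w[:,:,2]>.105)&(w[:,:,2]<.125)&(np.abs(w[:,:,1]-.022)<.05)&(abs(w[:,:,0]-.54)<.06)
r=cv2.minAreaRect(w[h][:,:2].astype(np.float32)*1000);print("reader",r)
h=blobs(c,"blue",(365,205,400,255),100)[0][3];print("bridge",cv2.minAreaRect(w[h&(w[:,:,2]>.055)][:,:2].astype(np.float32)*1000))
h=blobs(c,"green",(400,170,490,320),1000)[0][3];print("gtray",cv2.minAreaRect(w[h][:,:2].astype(np.float32)*1000))
s=dict(np.load("side0.npz"));ws=cloud(s)
E
```

```text
(60, 370) [0.301 0.442 0.164]
(20, 330) [0.356 0.6   0.049]
(100, 380) [0.262 0.415 0.08 ]
(60, 350) [0.332 0.457 0.141]
(10, 400) [0.251 0.527 0.17 ]
(80, 165) [0.701 0.494 0.024]
(120, 195) [0.639 0.418 0.001]
(410, 395) [ 0.219 -0.195  0.037]
(425, 440) [ 0.184 -0.197  0.173]
(440, 470) [ 0.145 -0.216  0.196]
(436, 405) [ 0.191 -0.251  0.014]
(400, 440) [ 0.253 -0.131  0.35 ]
(240, 212) [0.576 0.116 0.179]
(215, 260) [0.494 0.201 0.031]
(490, 300) [ 0.406 -0.361  0.033]
(283, 70) [0.808 0.033 0.223]
(445, 95) [ 0.843 -0.289  0.002]
(175, 240) [0.536 0.278 0.05 ]
(260, 400) [0.213 0.105 0.049]
0 0.178
1 0.185
2 0.053
3 0.055
4 0.064
5 0.095
6 0.185
7 0.184
mon [ 0.07041523 -0.27663464  0.0600002 ] [ 0.27990843 -0.10720376  0.36779749] [ 0.25044634 -0.10720376  0.3524495 ]
37 [ 0.49026354 -0.02879353  0.022     ] [ 0.46654045 -0.02992374  0.022     ] [ 0.5102586  -0.02744203  0.022     ] 0.620262839955783
reader ((542.805908203125, 25.532310485839844), (55.699851989746094, 45.80730056762695), 1.9222383499145508)
bridge ((546.525146484375, -142.74392700195312), (76.29496002197266, 42.81045150756836), 1.5666186809539795)
gtray ((516.9581909179688, -282.19183349609375), (127.95226287841797, 246.92771911621094), 84.23656463623047)
```

```bash
cat >> h.py <<'E'
def go(x,y,z,phi):
    "tool shift (cm) and turn about tool z to reach TCP x,y,z with tool x at phi deg, tool down"
    s=manip.get_state();Rm=R.from_rotvec(s["tcp_rot"])
    a=np.radians(phi);X=np.array([np.cos(a),np.sin(a),0]);T=R.from_matrix(np.stack([X,np.cross([0,0,-1],X),[0,0,-1]],1))
    print("t %.2f"%s["time_s"],"tcp",s["eef_pos"].round(4),"phi %.2f"%np.degrees(np.arctan2(*Rm.as_matrix()[[1,0],0])),"q",s["q"].round(3),"F",s["ft_force"].round(1),"grip",round(float(s["grip_width"]),4),round(float(s["grip_force"]),1))
    print("shift",(Rm.inv().apply(np.array([x,y,z])-s["eef_pos"])*100).round(2),"turn",(Rm.inv()*T).as_rotvec().round(3))
E
python3 -c "
from h import *
go(.545,-.065,.2,91.5)"
```

```text
t 0.15 tcp [0.2061 0.5633 0.2384] phi 159.90 q [ 1.163  0.092  1.232  0.     1.82  -0.057] F [-0.2  0.8 -0.1] grip 0.0852 0.0
shift [-53.42 -47.35   3.91] turn [-1.000e-03  1.000e-03  1.194e+00]
```

Request:
move_arm(
  increments=[
    [[-1, -1, -1], [0, 0, 0.03], 8],
    [[-4, -3.5, -2], [0, 0, 0.1], 8],
    [[-8, -7, -2], [0, 0, 0.18], 8],
    [[-12, -10.6, -2], [0, 0, 0.27], 6],
    [[-16, -14.2, -2], [0, 0, 0.36], 6],
    [[-20, -17.7, -2], [0, 0, 0.45], 6],
    [[-24, -21.3, -2], [0, 0, 0.54], 6],
    [[-28, -24.8, -2], [0, 0, 0.63], 6],
    [[-32, -28.4, -2], [0, 0, 0.72], 6],
    [[-35, -31, -2], [0, 0, 0.8], 6],
    [[-37, -32.8, -2], [0, 0, 0.85], 6],
    [[-38, -33.7, -2], [0, 0, 0.87], 6],
  ],
)

```text
time_s: 1.35
eef_pos: [0.448, 0.1125, 0.2598]
tcp_rot: [1.81, 2.566, -0.001]
ft_force: [0.8, 0.1, 0.6]
grip_width: 0.0607
grip_force: 0.0
```

```bash
python3 -c "
from h import *
go(.545,-.065,.2,91.5)"
```

```text
t 1.35 tcp [0.448  0.1125 0.2598] phi 109.61 q [ 1.730e-01 -2.750e-01  1.538e+00 -1.000e-03  1.878e+00 -1.700e-01] F [0.8 0.1 0.6] grip 0.0607 0.0
shift [-19.96   3.18   6.01] turn [0.001 0.001 0.316]
```

Request:
move_arm(
  increments=[
    [[-2, 0.3, 0.5], [0, 0, 0.04], 6],
    [[-5, 0.8, 1.3], [0, 0, 0.1], 6],
    [[-8.5, 1.4, 2.4], [0, 0, 0.16], 6],
    [[-12, 2, 3.5], [0, 0, 0.22], 6],
    [[-15.5, 2.5, 4.5], [0, 0, 0.28], 6],
    [[-18, 2.9, 5.4], [0, 0, 0.31], 6],
    [[-19.5, 3.1, 6], [0, 0, 0.316], 6],
    [[-20, 3.2, 6], [0, 0, 0.316], 6],
    [[-20, 3.2, 6], [0, 0, 0.316], 6],
  ],
)

```text
time_s: 2.25
eef_pos: [0.5458, -0.0603, 0.1997]
tcp_rot: [-2.183, -2.259, -0.0]
ft_force: [-0.3, -0.3, 0.3]
grip_width: 0.0598
grip_force: 0.0
```

```bash
python3 - <<'E'
from h import *
go(.545,-.065,.053,91.5)
c=manip.read_camera("wrist");cv2.imwrite("pics/w1.png",c["frame"][:,:,::-1]);np.savez("w1.npz",**c)
for k in ("red","orange","yellow","green"):
    for b in blobs(c,k,None,25): print(k,b[0],b[1],b[2])
t=manip.read_camera("top");np.savez("t1.npz",**t);w=cloud(t)
# arm height profile near monitor azimuth: points high
P=w[np.isfinite(w[:,:,2])];P=P[P[:,2]>.4]; 
for r in np.arange(0,.7,.08):
    k=abs(np.hypot(P[:,0],P[:,1])-r-.04)<.04
    if k.any(): print(round(r,2),P[k].min(0).round(3),P[k].max(0).round(3))
E
```

```text
t 2.25 tcp [ 0.5458 -0.0603  0.1997] phi 91.96 q [-0.172 -0.05   1.444  0.     1.748 -0.206] F [-0.3 -0.3  0.3] grip 0.0598 0.0
shift [-0.47 -0.1  14.67] turn [ 0.    -0.     0.008]
red 346 [408.7  41.3] [0.5997 0.0686 0.0704]
red 74 [280.3 204. ] [ 0.5159 -0.0441  0.0352]
orange 832 [316.2 236.7] [ 0.5454 -0.0599  0.0744]
yellow 836 [210.1 111.2] [0.4617 0.0245 0.0316]
yellow 37 [264.6 317.8] [ 0.5067 -0.1332  0.0587]
green 185 [339.8 104.2] [0.5553 0.0264 0.116 ]
green 7816 [310.9 393.1] [ 0.5442 -0.2395  0.0091]
green 247 [163.6 449.3] [ 0.3958 -0.3094  0.0165]
green 28 [144.2 477.7] [ 0.3665 -0.3601  0.0036]
0.24 [ 0.282 -0.07   0.507] [0.32  0.039 0.556]
0.32 [ 0.312 -0.093  0.462] [0.4   0.032 0.553]
0.4 [ 0.39  -0.108  0.468] [0.48  0.025 0.547]
0.48 [ 0.468 -0.128  0.4  ] [0.56  0.012 0.582]
0.56 [ 0.546 -0.13   0.534] [0.597 0.007 0.581]
```

View pics/w1.png

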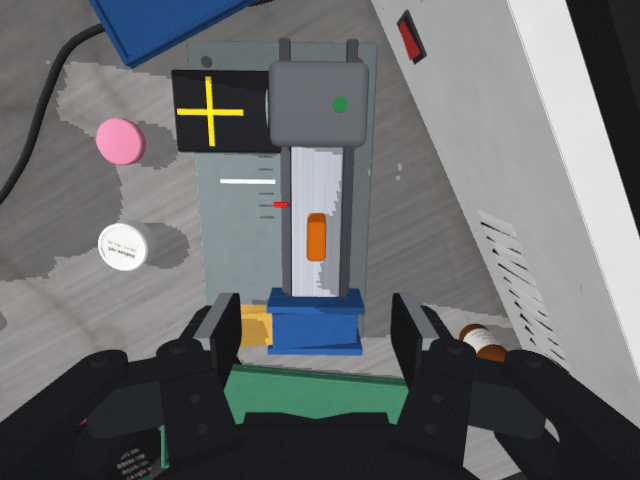

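The wrist view shows the fin at (316,237), the pointer at (281,204), the index line from (220,182) to (275,182) and the reader at (318,104). The way down to the fin is clear.

```bash
python3 - <<'E'
from h import *
c=dict(np.load("w1.npz"));w=cloud(c)
for u,v in [(286,190),(286,240),(351,200),(351,240),(318,190),(300,240),(230,220),(250,182),(338,237)]: print((u,v),w[v,u].round(4))
g=cv2.cvtColor(c["frame"],cv2.COLOR_RGB2GRAY)[172:192,215:280];uv=np.argwhere(g>200)[:,::-1]+[215,172];L=np.array([w[v,u] for u,v in uv]);print(len(L),np.nanmedian(L,0),"yaw",np.degrees(np.polyfit(L[:,0],L[:,1],1)[0]))
p=blobs(c,"red",(260,195,295,215),25)[0];print("ptr",np.nanmin(cloud(c)[p[3]],0),np.nanmax(cloud(c)[p[3]],0))
for n,f in (("reader",(w[:,:,2]>.105)&(w[:,:,2]<.125)&(abs(w[:,:,0]-.54)<.05)),("fin",blobs(c,"orange",None,100)[0][3]&(w[:,:,2]>.07))): print(n,cv2.minAreaRect(w[f][:,:2].astype(np.float32)*1000))
E
```

```text
(286, 190) [ 0.5203 -0.033   0.0325]
(286, 240) [ 0.5207 -0.0752  0.0301]
(351, 200) [ 0.5732 -0.0399  0.0287]
(351, 240) [ 0.5759 -0.0755  0.0222]
(318, 190) [ 0.5459 -0.0314  0.0382]
(300, 240) [ 0.5327 -0.0723  0.0393]
(230, 220) [ 0.4723 -0.0616  0.0215]
(250, 182) [ 0.4897 -0.029   0.0214]
(338, 237) [ 0.5635 -0.069   0.0382]
 ** On entry to DLASCL parameter number  4 had an illegal value
 ** On entry to DLASCL parameter number  4 had an illegal value
 ** On entry to DLASCL parameter number  4 had an illegal value
 ** On entry to DLASCL parameter number  4 had an illegal value
 ** On entry to DLASCL parameter number  5 had an illegal value
 ** On entry to DLASCL parameter number  4 had an illegal valueTraceback (most recent call last):
  File "<stdin>", line 4, in <module>
    c, resids, rank, s = lstsq(lhs, rhs, rcond)
                         ~~~~~^^^^^^^^^^^^^^^^^
    x, resids, rank, s = _umath_linalg.lstsq(a, b, rcond,
                         ~~~~~~~~~~~~~~~~~~~^^^^^^^^^^^^^
                                             signature=signature)
                                             ^^^^^^^^^^^^^^^^^^^^
    raise LinAlgError("SVD did not converge in Linear Least Squares")
numpy.linalg.LinAlgError: SVD did not converge in Linear Least Squares
```

Request:
move_arm(
  increments=[
    [[0, 0, 2], [0, 0, 0.008], 4.5],
    [[0, 0, 6], [0, 0, 0.008], 4.5],
    [[0, 0, 9.5], [0, 0, 0.008], 4.5],
    [[0, 0, 12], [0, 0, 0.008], 4.5],
    [[0, 0, 13.5], [0, 0, 0.008], 4.5],
    [[0, 0, 14.4], [0, 0, 0.008], 4],
    [[0, 0, 14.5], [0, 0, 0.008], 3],
    [[0, 0, 14.5], [0, 0, 0.008], 1],
    [[0, 0, 14.5], [0, 0, 0.008], 1],
    [[0, 0, 14.5], [0, 0, 0.008], 1],
    [[0, 0, 14.5], [0, 0, 0.008], 1],
    [[0, 0, 14.5], [0, 0, 0.008], 1],
  ],
  force=30,
)

```text
time_s: 3.55
eef_pos: [0.5462, -0.0605, 0.0559]
tcp_rot: [2.192, 2.249, 0.001]
ft_force: [-4.6, 1.9, 6.0]
grip_width: 0.0133
grip_force: 32.7
```

```bash
python3 - <<'E'
from h import *
go(.545,-.0455,.053,91.5)
c=manip.read_camera("wrist");w=cloud(c);np.savez("w2.npz",**c)
g=cv2.cvtColor(c["frame"],cv2.COLOR_RGB2GRAY);k=(g>190)&(abs(w[:,:,0]-.49)<.03)&(abs(w[:,:,1]+.029)<.012)&(w[:,:,2]<.03)
L=w[k];print(len(L),L.mean(0),L.min(0),L.max(0),"yaw",np.degrees(np.polyfit(L[:,0],L[:,1],1)[0]))
for b in blobs(c,"red",None,15): print(b[0],b[1],b[2])
cv2.imwrite("pics/w2.png",c["frame"][:,:,::-1])
E
```

```text
t 3.55 tcp [ 0.5462 -0.0605  0.0559] phi 91.48 q [-0.172 -0.002  1.653  0.     1.49  -0.198] F [-4.6  1.9  6. ] grip 0.0133 32.7
shift [ 1.5  -0.08  0.29] turn [ 0.001 -0.    -0.   ]
687 [ 0.48751774 -0.02819027  0.02167266] [ 0.46490583 -0.03023104  0.01967749] [ 0.51029768 -0.02632021  0.02365275] yaw 1.41675298085494
270 [249.6 260.5] [ 0.5162 -0.0439  0.0352]
```

Request:
move_arm(
  increments=[
    [[0.1, 0, 0], [0, 0, 0], 1],
    [[0.3, 0, 0], [0, 0, 0], 1],
    [[0.5, 0, 0], [0, 0, 0], 1],
    [[0.7, 0, 0], [0, 0, 0], 1],
    [[0.9, 0, 0], [0, 0, 0], 1],
    [[1.1, 0, 0], [0, 0, 0], 1],
    [[1.3, 0, 0], [0, 0, 0], 1],
    [[1.5, 0, 0], [0, 0, 0], 1],
    [[1.6, 0, 0], [0, 0, 0], 1],
    [[1.6, 0, 0], [0, 0, 0], 1],
    [[1.6, 0, 0], [0, 0, 0], 1],
  ],
)

```text
time_s: 4.7
eef_pos: [0.5458, -0.0453, 0.0559]
tcp_rot: [2.192, 2.248, -0.0]
ft_force: [-4.2, -1.5, 6.0]
grip_width: 0.0136
grip_force: 32.7
```

```bash
cat > line.py <<'E'
from h import *
go(.545,-.0455,.053,91.5)
c=manip.read_camera("wrist");w=cloud(c)
g=cv2.cvtColor(c["frame"],cv2.COLOR_RGB2GRAY);k=(g>190)&(abs(w[:,:,0]-.487)<.025)&(abs(w[:,:,1]+.029)<.012)&(w[:,:,2]<.03)
L=w[k];f=np.polyfit(L[:,0],L[:,1],1);print(len(L),L.mean(0),"yaw",np.degrees(f[0]))
for b in blobs(c,"red",None,15):
    print(b[0],b[1],b[2]); 
    if abs(b[2][0]-.516)<.02: print("pointer-line mm",(b[2][1]-np.polyval(f,b[2][0]))*1000)
E
python3 line.py
```

```text
t 4.70 tcp [ 0.5458 -0.0453  0.0559] phi 91.45 q [-1.440e-01 -8.000e-03  1.658e+00 -1.000e-03  1.489e+00 -1.690e-01] F [-4.2 -1.5  6. ] grip 0.0136 32.7
shift [-0.02 -0.08  0.29] turn [ 0.001  0.001 -0.001]
676 [ 0.48768075 -0.02833059  0.02171854] yaw 1.3738922953556023
510 [522.2   7. ] [0.6036 0.0622 0.0643]
271 [249.5 260.5] [ 0.5159 -0.0287  0.0352]
pointer-line mm -1.046075020668013
```

Request:
move_arm(
  increments=[
    [[0.05, 0, 0], [0, 0, 0], 1],
    [[0.1, 0, 0], [0, 0, 0], 1],
    [[0.1, 0, 0], [0, 0, 0], 1],
    [[0.1, 0, 0], [0, 0, 0], 1],
    [[0.1, 0, 0], [0, 0, 0], 4],
    [[0.1, 0, 0], [0, 0, 0], 4],
    [[0.1, 0, 0], [0, 0, 0], 4],
    [[0.1, 0, -1], [0, 0, 0], 4],
    [[0.1, 0, -4], [0, 0, 0], 4],
    [[0.1, 0, -8], [0, 0, 0], 4],
    [[0.1, 0, -11], [0, 0, 0], 4],
    [[0.1, 0, -11.5], [0, 0, 0], 4],
  ],
)

```text
time_s: 5.95
eef_pos: [0.5474, -0.0437, 0.1755]
tcp_rot: [2.187, 2.245, 0.008]
ft_force: [0.7, 0.3, 0.7]
grip_width: 0.0398
grip_force: 0.0
```

```bash
python3 line.py;  python3 - <<'E'
from h import *
c=manip.read_camera("wrist");w=cloud(c);cv2.imwrite("pics/w3.png",c["frame"][:,:,::-1])
t=manip.read_camera("top");s=manip.read_camera("side")
for c in (t,s):
    for b in blobs(c,"red",None,30):
        if abs(b[2][0]-.466)<.03 and b[2][1]<-.1:
            P=cloud(c)[b[3]];print("tab",b[0],b[2],np.nanpercentile(P,5,axis=0).round(4),np.nanpercentile(P,95,axis=0).round(4))
go(.42,-.143,.167,91.4)
E
```

```text
t 5.95 tcp [ 0.5474 -0.0437  0.1755] phi 91.50 q [-0.142 -0.057  1.493  0.     1.696 -0.168] F [0.7 0.3 0.7] grip 0.0398 0.0
shift [-0.16 -0.36 12.25] turn [0.009 0.001 0.   ]
247 [ 0.48714141 -0.028186    0.02177185] yaw 1.2816551656246578
403 [409.8  61.3] [0.5998 0.0687 0.0706]
95 [272.9 210.5] [ 0.5159 -0.0283  0.0352]
pointer-line mm -0.7572994142190648
tab 64 [ 0.4665 -0.1464  0.0867] [ 0.4608 -0.1574  0.084 ] [ 0.4703 -0.1369  0.0891]
tab 94 [ 0.4652 -0.1335  0.0833] [ 0.4611 -0.1521  0.0694] [ 0.4696 -0.1281  0.0865]
t 6.15 tcp [ 0.545  -0.0434  0.168 ] phi 91.49 q [-0.142 -0.053  1.503  0.     1.694 -0.168] F [ 0.   1.  -0.6] grip 0.0395 0.0
shift [ -9.63 -12.75   0.12] turn [-0.002 -0.     0.002]
```

Request:
move_arm(
  increments=[
    [[-1, -1.5, 0], [0, 0, 0], 0],
    [[-3, -4, 0], [0, 0, 0], 0],
    [[-5, -7, 0], [0, 0, 0], 0],
    [[-7.5, -10, 0], [0, 0, 0], 0],
    [[-9, -12, 0], [0, 0, 0], 0],
    [[-9.8, -13, 1], [0, 0, 0], 0],
    [[-9.8, -13, 3.5], [0, 0, 0], 0],
    [[-9.8, -13, 6], [0, 0, 0], 0],
    [[-9.8, -13, 8], [0, 0, 0], 0],
    [[-9.8, -13, 9], [0, 0, 0], 0],
    [[-9.8, -13, 9.2], [0, 0, 0], 0],
    [[-9.8, -13, 9.2], [0, 0, 0], 0],
  ],
)

```text
time_s: 7.35
eef_pos: [0.4179, -0.1447, 0.077]
tcp_rot: [-2.192, -2.25, 0.0]
ft_force: [-0.4, 0.5, 0.4]
grip_width: -0.0002
grip_force: 0.0
```

```bash
python3 - <<'E'
from h import *
go(.44,-.1445,.075,91.4)
c=manip.read_camera("side");cv2.imwrite("pics/s3.png",cv2.resize(c["frame"][130:330,250:510,::-1],None,fx=3,fy=3))
E
```

```text
t 7.35 tcp [ 0.4179 -0.1447  0.077 ] phi 91.50 q [-0.41  -0.318  1.897  0.     1.564 -0.436] F [-0.4  0.5  0.4] grip -0.0002 0.0
shift [-0.04  2.21  0.2 ] turn [-0.001 -0.     0.002]
```

View pics/s3.png

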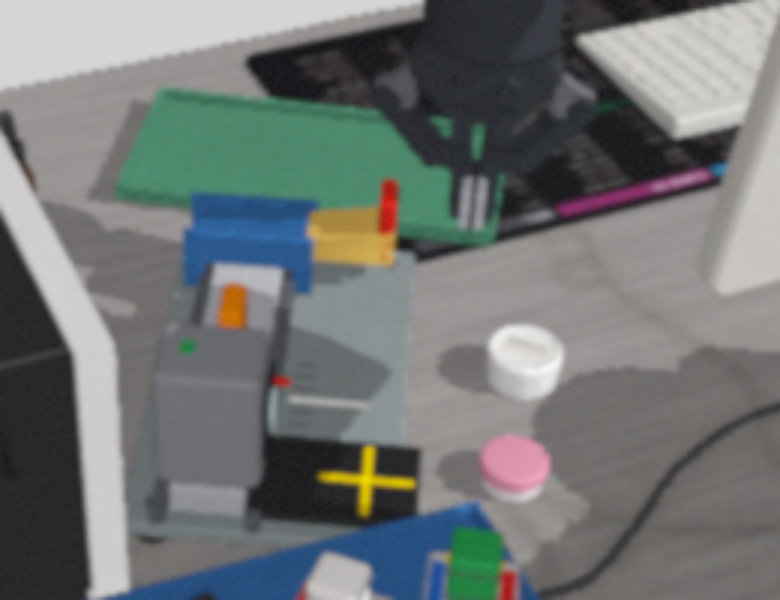

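Side crop: the fingers are at (473,200), just in front of the red tab at (390,207), and the pointer sits level with the line. I push gently from here.

Request:
move_arm(
  increments=[
    [[0, 1, 0], [0, 0, 0], 0],
    [[0, 2, 0], [0, 0, 0], 0],
    [[0, 2.5, 0], [0, 0, 0], 0],
    [[0, 3, 0], [0, 0, 0], 0],
    [[0, 3.4, 0], [0, 0, 0], 0],
    [[0, 3.8, 0], [0, 0, 0], 0],
    [[0, 4.2, 0.1], [0, 0, 0], 0],
    [[0, 4.6, 0.1], [0, 0, 0], 0],
    [[0, 5, 0.2], [0, 0, 0], 0],
    [[0, 5.2, 0.2], [0, 0, 0], 0],
    [[0, 5.4, 0.2], [0, 0, 0], 0],
    [[0, 5.4, 0.2], [0, 0, 0], 0],
  ],
)

```text
time_s: 8.6
eef_pos: [0.4723, -0.1434, 0.0753]
tcp_rot: [2.192, 2.25, 0.0]
ft_force: [-1.8, 0.7, -1.0]
grip_width: 0.0001
grip_force: 0.6
```

```bash
cat > tab.py <<'E'
from h import *
go(.478,-.1445,.075,91.4)
for n in ("top","side"):
    c=manip.read_camera(n)
    for b in blobs(c,"red",None,15):
        if abs(b[2][0]-.476)<.04 and b[2][1]<-.1: P=cloud(c)[b[3]];print(n,"tab",b[0],b[2],np.nanpercentile(P,5,axis=0).round(4),np.nanpercentile(P,95,axis=0).round(4))
E
python3 tab.py
```

```text
t 8.60 tcp [ 0.4723 -0.1434  0.0753] phi 91.50 q [-0.364 -0.168  1.774  0.     1.535 -0.39 ] F [-1.8  0.7 -1. ] grip 0.0001 0.6
shift [-0.13  0.57  0.03] turn [ 0.    -0.     0.002]
side tab 98 [ 0.4892 -0.133   0.0788] [ 0.4844 -0.1518  0.0647] [ 0.4935 -0.1283  0.0824]
```

Request:
move_arm(
  increments=[
    [[0, 0.2, 0], [0, 0, 0], 0],
    [[0, 0.3, 0], [0, 0, 0], 0],
    [[0, 0.4, 0], [0, 0, 0], 0],
    [[0, 0.5, 0.05], [0, 0, 0], 0],
    [[0, 0.6, 0.05], [0, 0, 0], 0],
    [[0, 0.6, 0.05], [0, 0, 0], 0],
  ],
)

```text
time_s: 9.3
eef_pos: [0.476, -0.1434, 0.0751]
tcp_rot: [-2.19, -2.247, 0.006]
ft_force: [-14.5, 0.2, 5.2]
grip_width: -0.0
grip_force: 6.7
```

Request:
move_arm(
  increments=[
    [[0, 0.1, 0], [0, 0, 0], 0],
    [[0, 0.15, 0], [0, 0, 0], 0],
    [[0, 0.15, 0], [0, 0, 0], 0],
  ],
)

```text
time_s: 9.6
eef_pos: [0.4764, -0.1434, 0.075]
tcp_rot: [-2.189, -2.245, 0.008]
ft_force: [-18.0, 1.0, 9.0]
grip_width: -0.0001
grip_force: 9.0
```

Request:
move_arm(
  increments=[
    [[0, -0.5, 0], [0, 0, 0], 0],
    [[0, -1.5, 0], [0, 0, 0], 0],
    [[0, -3, 0], [0, 0, 0], 0],
    [[0, -4, -1], [0, 0, 0], 1],
    [[0, -4, -4], [0, 0, 0], 3],
    [[0, -4, -8], [0, 0, 0], 5],
    [[0, -4, -12], [0, 0, 0], 5],
    [[0, -4, -12.5], [0, 0, 0], 5],
    [[0, -4, -12.5], [0, 0, 0], 5],
  ],
)

```text
time_s: 10.5
eef_pos: [0.4403, -0.1446, 0.2018]
tcp_rot: [2.189, 2.247, 0.003]
ft_force: [-0.3, 0.2, -0.8]
grip_width: 0.0504
grip_force: 0.0
```

```bash
python3 tab.py; cat > cells.py <<'E'
from h import *
# cell pose from patches folded on block top (z ~60 in blue tray): find cap + patches in a given camera
def cells(c, ztop=.0605, tol=.006, near=None):
    w=cloud(c);m={}
    pts=[]
    for k in ("red","yellow","blue"):
        for b in blobs(c,k,None,12):
            mm=b[3]&(abs(w[:,:,2]-ztop)<tol)
            n,l,s,ce=cv2.connectedComponentsWithStats(mm.astype(np.uint8))
            for i in range(1,n):
                if s[i,4]>=12: pts.append((k,np.nanmean(w[l==i],0),s[i,4]))
    return pts
E
cat > look.py <<'E'
from h import *; from cells import cells; import sys
for n in sys.argv[1:]:
    c=manip.read_camera(n)
    for p in cells(c): print(n,p[0],p[1].round(4),p[2])
    cv2.imwrite("pics/last_%s.png"%n,c["frame"][:,:,::-1]);np.savez("last_%s.npz"%n,**c)
    w=cloud(c);h=(w[:,:,2]>.084)&(w[:,:,2]<.096)&(w[:,:,1]>.07)&(w[:,:,1]<.3)&(w[:,:,0]<.58)
    q,l,s,ce=cv2.connectedComponentsWithStats(h.astype(np.uint8))
    for i in range(1,q):
        if s[i,4]>30:
            r=cv2.minAreaRect(w[l==i][:,:2].astype(np.float32)*1000)
            print("cap",s[i,4],ce[i].round(0),np.round(r[0],1),np.round(r[1],1),round(r[2],1),"rgb",np.median(c["frame"][l==i],0))
E
python3 look.py top side; python3 -c "
from h import *
go(.468,.153,.2,170)"
```

```text
t 10.50 tcp [ 0.4403 -0.1446  0.2018] phi 91.49 q [-0.391 -0.288  1.652  0.     1.773 -0.417] F [-0.3  0.2 -0.8] grip 0.0504 0.0
shift [-0.07  3.71 12.7 ] turn [0.005 0.002 0.002]
top tab 41 [ 0.4937 -0.136   0.0819] [ 0.4898 -0.1456  0.0791] [ 0.4975 -0.1294  0.0854]
side tab 102 [ 0.4927 -0.1327  0.0785] [ 0.4882 -0.1537  0.0636] [ 0.4973 -0.1281  0.0815]
top red [0.5407 0.203  0.0607] 22
top red [0.4825 0.156  0.0616] 45
top red [0.3873 0.1354 0.0615] 34
top yellow [0.5101 0.2044 0.0618] 20
top yellow [0.4766 0.1774 0.0612] 13
top yellow [0.4042 0.1171 0.0613] 53
top blue [0.4491 0.1648 0.0613] 42
top blue [ 0.5445 -0.1425  0.0603] 658
top blue [0.5124 0.1821 0.0612] 44
top blue [0.4217 0.1334 0.0616] 44
cap 157 [211. 245.] [524.2 192.8] [23.6 24.1] 42.7 rgb [50. 50. 54.]
cap 158 [228. 274.] [466.2 160.2] [24.  23.7] 76.0 rgb [209. 208. 210.]
cap 154 [241. 306.] [404.5 133.9] [24.4 23.6] 85.9 rgb [ 46. 132.  73.]
cap 182 [228. 422.] [174.9 181.9] [ 20.  145.8] 22.1 rgb [54. 51. 48.]
cap 34 [169. 455.] [122.4 272.9] [ 1.1 61. ] 30.1 rgb [61. 58. 55.]
side red [ 0.4918 -0.1303  0.06
[... 154 characters left out ...]
ide yellow [0.4712 0.1767 0.0596] 66
side yellow [0.514  0.2061 0.0597] 65
side blue [ 0.5436 -0.14    0.0588] 527
side blue [0.5062 0.1871 0.0601] 29
side blue [0.4221 0.1337 0.06  ] 56
side blue [0.4502 0.1648 0.0598] 45
cap 245 [409. 313.] [405.  135.6] [23.6 24.6] 1.6 rgb [ 35. 127.  67.]
cap 262 [363. 323.] [465.9 161.6] [25.4 23.7] 76.4 rgb [195.  193.  191.5]
cap 905 [596. 364.] [171.2 188.4] [ 19.6 158.7] 24.2 rgb [44. 44. 45.]
cap 277 [317. 336.] [524.6 194.4] [24.2 24.9] 42.8 rgb [41. 42. 45.]
t 10.70 tcp [ 0.4389 -0.144   0.1978] phi 91.49 q [-0.391 -0.286  1.657  0.     1.773 -0.417] F [ 0.   0.  -0.3] grip 0.0499 0.0
shift [29.62  3.68 -0.2 ] turn [-1.00e-03 -3.00e-03 -1.37e+00]
```

Request:
move_arm(
  increments=[
    [[1, 0.1, 0], [0, 0, -0.05], 5],
    [[4, 0.5, 0], [0, 0, -0.17], 5],
    [[8, 0.9, 0], [0, 0, -0.31], 5],
    [[12, 1.4, 0], [0, 0, -0.45], 5],
    [[16, 1.8, 0], [0, 0, -0.59], 5],
    [[20, 2.3, 0], [0, 0, -0.73], 5],
    [[24, 2.8, 0], [0, 0, -0.87], 5],
    [[27, 3.1, 0], [0, 0, -1.01], 5],
    [[29, 3.3, 0], [0, 0, -1.15], 5],
    [[30, 3.4, 0], [0, 0, -1.25], 5],
    [[30.4, 3.5, 0], [0, 0, -1.3], 5],
    [[30.4, 3.5, 0], [0, 0, -1.3], 5],
  ],
)

```text
time_s: 11.9
eef_pos: [0.4659, 0.1617, 0.1987]
tcp_rot: [-0.377, -3.117, 0.001]
ft_force: [0.1, -0.2, 0.3]
grip_width: 0.0502
grip_force: 0.0
```

```bash
python3 look.py wrist;python3 -c "
from h import *
go(.466,.161,.071,166)"
```

```text
wrist red [0.3883 0.1357 0.0615] 401
wrist red [0.5297 0.2153 0.0615] 18
wrist red [0.5985 0.0718 0.0621] 84
wrist yellow [0.4026 0.1161 0.0615] 140
wrist yellow [0.4708 0.1776 0.0615] 339
wrist yellow [0.5135 0.2066 0.0615] 304
wrist blue [0.5095 0.1773 0.0556] 22
wrist blue [0.4222 0.1344 0.0614] 324
wrist blue [0.4502 0.1654 0.0614] 342
wrist blue [0.5118 0.1829 0.0615] 300
wrist blue [ 0.545  -0.1269  0.0585] 1007
cap 1441 [251. 163.] [405.  134.8] [24.5 24.2] 87.3 rgb [ 46. 173.  86.]
cap 1226 [314. 243.] [466.5 161.3] [23.7 24.4] 74.7 rgb [249. 249. 249.]
cap 557 [369. 307.] [522.3 192. ] [18.7 24.3] 42.0 rgb [33. 34. 37.]
cap 187 [295. 394.] [579.5 117.9] [ 7.6 14. ] 27.4 rgb [179. 179. 178.]
t 11.95 tcp [0.466  0.1611 0.1989] phi 166.05 q [ 0.264 -0.201  1.583  0.     1.761 -1.063] F [ 0.4 -0.4  0.9] grip 0.0502 0.0
shift [-2.000e-02 -1.000e-02  1.279e+01] turn [-0.001 -0.001  0.001]
```

View pics/last_wrist.png

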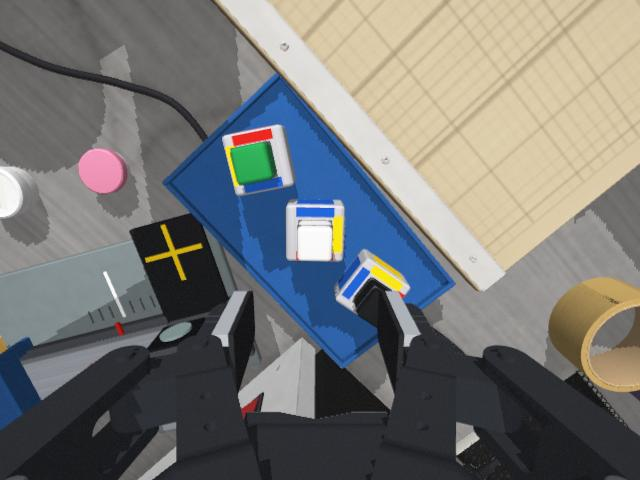

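The wrist view shows the white cap at (314,243), centred between the fingers and square to them. Green is at (251,163) and black at (375,300).

Request:
move_arm(
  increments=[
    [[0, 0, 1.5], [0, 0, 0], 5],
    [[0, 0, 5], [0, 0, 0.01], 5],
    [[0, 0, 8.5], [0, 0, 0.01], 5],
    [[0, 0, 11], [0, 0, 0.01], 5],
    [[0, 0, 12.3], [0, 0, 0.01], 5],
    [[0, 0, 12.7], [0, 0, 0.01], 5],
    [[0, 0, 12.7], [0, 0, 0.01], 5],
    [[0, 0, 12.7], [0, 0, 0.01], 2],
    [[0, 0, 12.7], [0, 0, 0.01], 2],
    [[0, 0, 12.7], [0, 0, 0.01], 2],
    [[0, 0, 12.7], [0, 0, 0.01], 2],
    [[0, 0, 12.7], [0, 0, 0.01], 2],
  ],
  force=40,
)

```text
time_s: 13.15
eef_pos: [0.4675, 0.1607, 0.0745]
tcp_rot: [0.399, 3.113, 0.002]
ft_force: [-0.3, -0.8, 5.6]
grip_width: 0.0232
grip_force: 41.0
```

```bash
python3 - <<'E'
from h import *
t=manip.read_camera("top");s=manip.read_camera("side")
for n,c in (("top",t),("side",s)):
    w=cloud(c)
    m=mask(c,"yellow")>0; k=m&(abs(w[:,:,2]-.031)<.006)&(abs(w[:,:,0]-.46)<.04)&(abs(w[:,:,1]-.04)<.05)
    P=w[k]; print(n,"cross",k.sum(),P.mean(0).round(4),P.min(0).round(4),P.max(0).round(4))
    h=(abs(w[:,:,2]-.114)<.005)&(abs(w[:,:,1]-.04)<.05)&(abs(w[:,:,0]-.54)<.06)
    print("reader",cv2.minAreaRect(w[h][:,:2].astype(np.float32)*1000))
go(.461,.040,.2,181.4)
E
```

```text
top cross 120 [0.4609 0.0395 0.0315] [0.4366 0.0157 0.0261] [0.4861 0.0638 0.0354]
reader ((558.1217041015625, 47.414302825927734), (97.01019287109375, 57.028785705566406), 19.889713287353516)
side cross 19 [0.4403 0.0387 0.0292] [0.4355 0.0341 0.0269] [0.4436 0.0425 0.0308]
reader ((543.4970703125, 43.333770751953125), (52.12260055541992, 45.45503616333008), 2.449244976043701)
t 13.25 tcp [0.4675 0.1607 0.0745] phi 165.40 q [ 0.262 -0.168  1.776 -0.     1.531 -1.054] F [-0.2 -1.8  6.7] grip 0.0239 41.0
shift [ -2.44 -11.83 -12.56] turn [ 0.001  0.003 -0.279]
```

Request:
move_arm(
  increments=[
    [[0, 0, -0.5], [0, 0, 0], 2],
    [[0, 0, -2], [0, 0, 0], 2],
    [[0, 0, -4], [0, 0, 0], 2],
    [[-0.2, -1, -6], [0, 0, -0.02], 2],
    [[-0.6, -3, -6], [0, 0, -0.07], 2],
    [[-1.2, -6, -6], [0, 0, -0.14], 2],
    [[-1.8, -9, -6], [0, 0, -0.21], 2],
    [[-2.2, -11, -6], [0, 0, -0.25], 2],
    [[-2.4, -11.8, -5.5], [0, 0, -0.28], 2],
    [[-2.4, -11.8, -4.5], [0, 0, -0.28], 2],
    [[-2.4, -11.8, -3.5], [0, 0, -0.28], 2],
    [[-2.4, -11.8, -3.3], [0, 0, -0.28], 2],
  ],
)

```text
time_s: 14.45
eef_pos: [0.4592, 0.0409, 0.1039]
tcp_rot: [0.04, -3.138, -0.0]
ft_force: [-1.0, -0.1, -1.1]
grip_width: 0.0236
grip_force: 40.1
```

```bash
cat > chk.py <<'E'
from h import *
import sys
go(.461,.040,.1045,float(sys.argv[1]))
c=manip.read_camera("side");w=cloud(c);cv2.imwrite("pics/show_%s.png"%sys.argv[2],cv2.resize(c["frame"][170:360,250:470,::-1],None,fx=3,fy=3))
k=(abs(w[:,:,0]-.46)<.05)&(abs(w[:,:,1]-.05)<.06)&(abs(w[:,:,2]-.09)<.008)
for n in ("red","yellow","blue"):
    m=k&(mask(c,n)>0)
    if m.sum()>5:print(n,m.sum(),np.mean(w[m],0).round(4))
E
python3 chk.py 181.4 a
```

```text
t 14.45 tcp [0.4592 0.0409 0.1039] phi -178.55 q [ 0.015 -0.273  1.813  0.     1.605 -1.581] F [-1.  -0.1 -1.1] grip 0.0236 40.1
shift [-0.18 -0.09 -0.06] turn [ 0.    -0.003  0.001]
red 43 [0.4753 0.0415 0.0888]
yellow 58 [0.4582 0.0589 0.0882]
blue 40 [0.4414 0.0413 0.0892]
```

View pics/show_a.png

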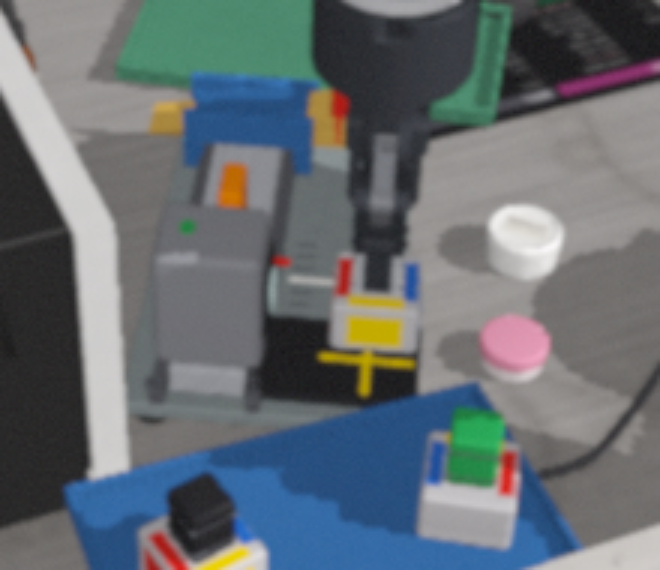

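Side crop: the white cell hangs above the cross with its red side to the reader window, on the left. Yellow faces the side camera and blue is away. A small correction, then I hold.

Request:
move_arm(
  increments=[
    [[-0.2, -0.1, -0.1], [0, 0, 0], 2],
    [[-0.2, -0.1, -0.1], [0, 0, 0], 2],
    [[-0.2, -0.1, -0.1], [0, 0, 0], 2],
    [[-0.2, -0.1, -0.1], [0, 0, 0], 2],
    [[-0.2, -0.1, -0.1], [0, 0, 0], 2],
    [[-0.2, -0.1, -0.1], [0, 0, 0], 2],
    [[-0.2, -0.1, -0.1], [0, 0, 0], 2],
    [[-0.2, -0.1, -0.1], [0, 0, 0], 2],
    [[-0.2, -0.1, -0.1], [0, 0, 0], 2],
    [[-0.2, -0.1, -0.1], [0, 0, 0], 2],
    [[-0.2, -0.1, -0.1], [0, 0, 0], 2],
    [[-0.2, -0.1, -0.1], [0, 0, 0], 2],
  ],
)

```text
time_s: 15.7
eef_pos: [0.4621, 0.0393, 0.1068]
tcp_rot: [-0.04, 3.141, 0.0]
ft_force: [0.5, 0.2, -1.1]
grip_width: 0.0235
grip_force: 40.1
```

```bash
python3 chk.py 91.4 b
```

```text
t 15.70 tcp [0.4621 0.0393 0.1068] phi -178.56 q [ 0.012 -0.269  1.804  0.     1.606 -1.584] F [ 0.5  0.2 -1.1] grip 0.0235 40.1
shift [0.11 0.07 0.23] turn [0.    0.    1.572]
red 46 [0.4782 0.0395 0.0919]
yellow 77 [0.4608 0.0586 0.0889]
blue 37 [0.4445 0.0394 0.0921]
```

Request:
move_arm(
  increments=[
    [[0, 0, 0], [0, 0, 0], 2],
    [[0, 0, 0], [0, 0, 0.14], 2],
    [[0, 0, 0], [0, 0, 0.28], 2],
    [[0, 0, 0], [0, 0, 0.42], 2],
    [[0, 0, 0], [0, 0, 0.56], 2],
    [[0, 0, 0], [0, 0, 0.7], 2],
    [[0, 0, 0], [0, 0, 0.84], 2],
    [[0, 0, 0], [0, 0, 0.98], 2],
    [[0, 0, 0], [0, 0, 1.12], 2],
    [[0, 0, 0], [0, 0, 1.26], 2],
    [[0, 0, 0], [0, 0, 1.4], 2],
    [[0, 0, 0], [0, 0, 1.54], 2],
  ],
)

```text
time_s: 16.95
eef_pos: [0.4621, 0.0394, 0.1068]
tcp_rot: [2.165, 2.277, 0.0]
ft_force: [-0.5, -0.2, -0.9]
grip_width: 0.0234
grip_force: 40.1
```

Request:
move_arm(
  increments=[
    [[0, 0, 0], [0, 0, 0.03], 2],
    [[0, 0, 0], [0, 0, 0.03], 2],
    [[0, 0, 0], [0, 0, 0.03], 2],
    [[0, 0, 0], [0, 0, 0.03], 2],
    [[0, 0, 0], [0, 0, 0.03], 2],
    [[0, 0, 0], [0, 0, 0.03], 2],
    [[0, 0, 0], [0, 0, 0.03], 2],
    [[0, 0, 0], [0, 0, 0.03], 2],
    [[0, 0, 0], [0, 0, 0.03], 2],
    [[0, 0, 0], [0, 0, 0.03], 2],
    [[0, 0, 0], [0, 0, 0.03], 2],
    [[0, 0, 0], [0, 0, 0.03], 2],
  ],
)

```text
time_s: 18.15
eef_pos: [0.4621, 0.0393, 0.1068]
tcp_rot: [2.192, 2.25, -0.0]
ft_force: [0.4, 0.1, -1.7]
grip_width: 0.0233
grip_force: 40.1
```

```bash
python3 chk.py 91.4 b
```

```text
t 18.15 tcp [0.4621 0.0393 0.1068] phi 91.49 q [ 0.012 -0.269  1.804 -0.     1.606 -0.014] F [ 0.4  0.1 -1.7] grip 0.0233 40.1
shift [ 0.07 -0.11  0.23] turn [-0.     0.     0.002]
yellow 22 [0.4781 0.0475 0.0918]
blue 61 [0.4608 0.0594 0.0885]
```

Request:
move_arm(
  increments=[
    [[0, 0, 0.1], [0, 0, 0], 2],
    [[0, 0, 0.2], [0, 0, 0.14], 2],
    [[0, 0, 0.2], [0, 0, 0.28], 2],
    [[0, 0, 0.2], [0, 0, 0.42], 2],
    [[0, 0, 0.2], [0, 0, 0.56], 2],
    [[0, 0, 0.2], [0, 0, 0.7], 2],
    [[0, 0, 0.2], [0, 0, 0.84], 2],
    [[0, 0, 0.2], [0, 0, 0.98], 2],
    [[0, 0, 0.2], [0, 0, 1.12], 2],
    [[0, 0, 0.2], [0, 0, 1.26], 2],
    [[0, 0, 0.2], [0, 0, 1.4], 2],
    [[0, 0, 0.2], [0, 0, 1.54], 2],
  ],
)

```text
time_s: 19.4
eef_pos: [0.4621, 0.0393, 0.1047]
tcp_rot: [3.141, 0.08, -0.0]
ft_force: [-0.2, -0.6, -0.9]
grip_width: 0.0231
grip_force: 40.1
```

Request:
move_arm(
  increments=[
    [[0, 0, 0], [0, 0, 0.03], 2],
    [[0, 0, 0], [0, 0, 0.03], 2],
    [[0, 0, 0], [0, 0, 0.03], 2],
    [[0, 0, 0], [0, 0, 0.03], 2],
    [[0, 0, 0], [0, 0, 0.03], 2],
    [[0, 0, 0], [0, 0, 0.03], 2],
    [[0, 0, 0], [0, 0, 0.03], 2],
    [[0, 0, 0], [0, 0, 0.03], 2],
    [[0, 0, 0], [0, 0, 0.03], 2],
    [[0, 0, 0], [0, 0, 0.03], 2],
    [[0, 0, 0], [0, 0, 0.03], 2],
    [[0, 0, 0], [0, 0, 0.03], 2],
  ],
)

```text
time_s: 20.6
eef_pos: [0.4621, 0.0393, 0.1048]
tcp_rot: [-3.141, -0.042, 0.0]
ft_force: [0.1, -0.1, -1.1]
grip_width: 0.0233
grip_force: 40.1
```

```bash
python3 chk.py 1.4 c; python3 - <<'E'
from h import *
t=manip.read_camera("top");w=cloud(t)
k=(mask(t,"green")>0)&(w[:,:,2]<.013)&(w[:,:,1]<-.19)&(w[:,:,0]>.38);P=w[k]
print("floor",P.mean(0),cv2.minAreaRect(P[:,:2].astype(np.float32)*1000))
k=(mask(t,"green")>0)&(w[:,:,2]>.0135)&(w[:,:,2]<.03)&(w[:,:,1]<-.19)&(w[:,:,0]>.36);P=w[k];print("rim",k.sum(),cv2.minAreaRect(P[:,:2].astype(np.float32)*1000))
go(.52,-.28,.13,-6)
E
```

```text
t 20.60 tcp [0.4621 0.0393 0.1048] phi 1.54 q [ 0.012 -0.268  1.807  0.     1.603  1.556] F [ 0.1 -0.1 -1.1] grip 0.0233 40.1
shift [-0.11 -0.07  0.03] turn [-0.     0.     0.002]
red 47 [0.4449 0.0397 0.0901]
blue 38 [0.4786 0.0403 0.0898]
floor [ 0.51867525 -0.28003679  0.00873771] ((518.19091796875, -281.2666931152344), (130.96507263183594, 249.47764587402344), 85.83734130859375)
rim 709 ((519.6217651367188, -278.09613037109375), (125.72451782226562, 249.8834686279297), 86.32743835449219)
t 20.70 tcp [0.4621 0.0393 0.1048] phi 1.54 q [ 0.012 -0.268  1.807 -0.     1.603  1.556] F [-0.3  0.2 -0.9] grip 0.0233 40.1
shift [ 4.93 32.08 -2.52] turn [ 0.    -0.     0.132]
```

Request:
move_arm(
  increments=[
    [[0, 0, -1.5], [0, 0, 0], 2],
    [[0, 0.5, -4], [0, 0, 0], 2],
    [[0.5, 2, -6], [0, 0, 0.02], 2],
    [[1.5, 5, -6.5], [0, 0, 0.04], 2],
    [[3, 9, -6.5], [0, 0, 0.06], 2],
    [[4.5, 13, -6.5], [0, 0, 0.08], 2],
    [[6, 17, -6.5], [0, 0, 0.09], 2],
    [[7.5, 21, -6.5], [0, 0, 0.097], 2],
    [[9, 25, -6.5], [0, 0, 0.097], 2],
    [[10.5, 29, -6.5], [0, 0, 0.097], 2],
    [[11.2, 31, -6.5], [0, 0, 0.097], 2],
    [[11.4, 31.7, -6.5], [0, 0, 0.097], 2],
  ],
)

```text
time_s: 21.9
eef_pos: [0.5848, -0.2769, 0.17]
tcp_rot: [3.139, -0.114, -0.0]
ft_force: [0.5, 0.9, -1.3]
grip_width: 0.0232
grip_force: 40.2
```

```bash
python3 - <<'E'
from h import *
go(.585,-.275,.0535,-4)
t=manip.read_camera("top");w=cloud(t);P=w[np.isfinite(w[:,:,2])];P=P[P[:,2]>.38]
for r in np.arange(.1,.7,.08):
    k=abs(np.hypot(P[:,0],P[:,1])-r-.04)<.04
    if k.any(): print(round(r,2),P[k].min(0).round(3),P[k].max(0).round(3))
E
```

```text
t 21.90 tcp [ 0.5848 -0.2769  0.17  ] phi -4.16 q [-0.495  0.215  1.216 -0.     1.71   1.149] F [ 0.5  0.9 -1.3] grip 0.0232 40.2
shift [ 1.000e-02 -1.900e-01  1.165e+01] turn [ 0.     0.    -0.003]
0.26 [ 0.273 -0.173  0.481] [ 0.33  -0.049  0.547]
0.34 [ 0.294 -0.21   0.47 ] [ 0.402 -0.079  0.545]
0.42 [ 0.366 -0.259  0.439] [ 0.477 -0.121  0.531]
0.5 [ 0.428 -0.297  0.445] [ 0.548 -0.151  0.521]
0.58 [ 0.499 -0.321  0.38 ] [ 0.623 -0.189  0.552]
0.66 [ 0.577 -0.338  0.49 ] [ 0.649 -0.219  0.55 ]
```

Request:
move_arm(
  increments=[
    [[0, -0.2, 2], [0, 0, 0], 2],
    [[0, -0.2, 5], [0, 0, 0], 2],
    [[0, -0.2, 8], [0, 0, 0], 2],
    [[0, -0.2, 10], [0, 0, 0], 2],
    [[0, -0.2, 11], [0, 0, 0], 2],
    [[0, -0.2, 11.5], [0, 0, 0], 2],
    [[0, -0.2, 11.7], [0, 0, 0], 2],
    [[0, -0.2, 11.7], [0, 0, 0], 2],
  ],
)

```text
time_s: 22.75
eef_pos: [0.5853, -0.2725, 0.0542]
tcp_rot: [3.139, -0.11, 0.003]
ft_force: [0.3, -0.4, -0.7]
grip_width: 0.0231
grip_force: 40.1
```

Request:
move_arm(
  increments=[
    [[0, 0, 0.1], [0, 0, 0], 2],
    [[0, 0, 0.1], [0, 0, 0], 2],
    [[0, 0, 0.1], [0, 0, 0], 3],
    [[0, 0, 0.1], [0, 0, 0], 4.5],
    [[0, 0, 0.1], [0, 0, 0], 4.5],
    [[0, 0, 0.1], [0, 0, 0], 4.5],
    [[0, 0, -1], [0, 0, 0], 4.5],
    [[0, 0, -4], [0, 0, 0], 4.5],
    [[0, 0, -8], [0, 0, 0], 4.5],
    [[0, 0, -12], [0, 0, 0], 4.5],
    [[0, 0, -14], [0, 0, 0], 4.5],
    [[0, 0, -14], [0, 0, 0], 4.5],
  ],
)

```text
time_s: 23.95
eef_pos: [0.5862, -0.2733, 0.1991]
tcp_rot: [3.136, -0.11, 0.013]
ft_force: [-0.3, -0.9, 1.0]
grip_width: 0.0449
grip_force: 0.0
```

```bash
python3 look.py top side | grep -v yellow; python3 -c "
from h import *
go(.4048,.135,.2,-2.5)"
```

```text
top red [0.5407 0.2029 0.0612] 22
top red [0.3873 0.1354 0.0617] 35
top blue [0.4219 0.1342 0.0616] 47
top blue [ 0.5442 -0.1427  0.0603] 662
top blue [0.5124 0.182  0.0612] 43
cap 155 [211. 245.] [524.3 193. ] [24.7 24.2] 42.5 rgb [51. 51. 56.]
cap 158 [242. 306.] [404.4 133.9] [24.5 24. ] 87.4 rgb [ 50. 179.  93.]
cap 215 [218. 428.] [158.1 206.2] [ 22.6 203.3] 25.3 rgb [55. 52. 50.]
side red [ 0.492  -0.131   0.0632] 17
side red [0.3883 0.135  0.0601] 58
side red [0.5371 0.2049 0.0601] 69
side blue [ 0.5439 -0.1399  0.0587] 537
side blue [0.5062 0.1871 0.0601] 29
side blue [0.422  0.1337 0.0597] 57
cap 247 [409. 313.] [405.  135.3] [23.6 24.9] 1.1 rgb [ 42. 163.  86.]
cap 924 [596. 364.] [164.1 185.3] [ 21.  159.1] 30.5 rgb [43. 42. 44.]
cap 283 [317. 337.] [524.1 194.4] [24.8 24.6] 40.8 rgb [40. 41. 44.]
t 24.05 tcp [ 0.5848 -0.2725  0.1932] phi -4.02 q [-0.489  0.209  1.183  0.     1.749  1.152] F [ 0.2  0.3 -0.9] grip 0.0452 0.0
shift [-20.82 -39.39  -0.71] turn [ 0.    -0.001 -0.027]
```

Request:
move_arm(
  increments=[
    [[-0.5, -1, -0.3], [0, 0, 0], 5],
    [[-2, -4, -0.7], [0, 0, -0.01], 5],
    [[-4.2, -8, -0.7], [0, 0, -0.02], 5],
    [[-6.3, -12, -0.7], [0, 0, -0.027], 5],
    [[-8.5, -16, -0.7], [0, 0, -0.027], 5],
    [[-10.6, -20, -0.7], [0, 0, -0.027], 5],
    [[-13, -24.5, -0.7], [0, 0, -0.027], 5],
    [[-15.3, -29, -0.7], [0, 0, -0.027], 5],
    [[-17.5, -33, -0.7], [0, 0, -0.027], 5],
    [[-19.5, -37, -0.7], [0, 0, -0.027], 5],
    [[-20.5, -38.8, -0.7], [0, 0, -0.027], 5],
    [[-20.8, -39.4, -0.7], [0, 0, -0.027], 5],
  ],
)

```text
time_s: 25.25
eef_pos: [0.4029, 0.137, 0.1983]
tcp_rot: [3.141, -0.062, -0.004]
ft_force: [-1.1, -0.5, 0.0]
grip_width: 0.0498
grip_force: 0.0
```

```bash
python3 look.py wrist;python3 -c "
from h import *
go(.4048,.135,.073,-2.5)"
```

```text
wrist red [0.5459 0.195  0.0613] 31
wrist red [0.3882 0.1486 0.0619] 12
wrist yellow [0.5132 0.2067 0.0615] 415
wrist yellow [0.4044 0.118  0.0615] 325
wrist blue [0.5133 0.173  0.056 ] 17
wrist blue [0.5032 0.1846 0.0557] 18
wrist blue [0.5121 0.1827 0.0615] 469
wrist blue [0.4219 0.1341 0.0614] 344
cap 1891 [213.  45.] [524.4 193.8] [24.4 24.2] 41.0 rgb [37. 38. 41.]
cap 1234 [320. 236.] [405.1 134.7] [23.6 24.4] 87.5 rgb [ 47. 178.  88.]
t 25.30 tcp [0.4033 0.1367 0.1985] phi -2.30 q [ 2.470e-01 -3.880e-01  1.736e+00  1.000e-03  1.796e+00  1.858e+00] F [ 0.   0.7 -0. ] grip 0.0501 0.0
shift [ 0.19  0.16 12.55] turn [0.    0.002 0.003]
```

Request:
move_arm(
  increments=[
    [[0, 0, 1.5], [0, 0, 0], 5],
    [[0, 0, 5], [0, 0, 0], 5],
    [[0, 0, 8.5], [0, 0, 0], 5],
    [[0, 0, 11], [0, 0, 0], 5],
    [[0, 0, 12.1], [0, 0, 0], 5],
    [[0, 0, 12.5], [0, 0, 0], 5],
    [[0, 0, 12.5], [0, 0, 0], 5],
    [[0, 0, 12.5], [0, 0, 0], 2],
    [[0, 0, 12.5], [0, 0, 0], 2],
    [[0, 0, 12.5], [0, 0, 0], 2],
    [[0, 0, 12.5], [0, 0, 0], 2],
    [[0, 0, 12.5], [0, 0, 0], 2],
  ],
)

```text
time_s: 26.5
eef_pos: [0.4057, 0.1352, 0.0763]
tcp_rot: [-3.141, 0.068, -0.004]
ft_force: [0.6, -1.8, 6.3]
grip_width: 0.0233
grip_force: 42.5
```

```bash
python3 -c "
from h import *
go(.461,.040,.1055,181.4)"
```

```text
t 26.50 tcp [0.4057 0.1352 0.0763] phi -2.47 q [ 0.242 -0.366  1.935 -0.     1.569  1.856] F [ 0.6 -1.8  6.3] grip 0.0233 42.5
shift [ 5.94  9.27 -2.91] turn [-0.004  0.     3.074]
```

Request:
move_arm(
  increments=[
    [[0, 0, -1], [0, 0, 0], 2],
    [[0, 0, -4], [0, 0, -0.05], 2],
    [[0, 0, -7], [0, 0, -0.2], 2],
    [[0, 0, -8], [0, 0, -0.34], 2],
    [[0, 0, -8], [0, 0, -0.48], 2],
    [[0, 0, -8], [0, 0, -0.62], 2],
    [[0, 0, -8], [0, 0, -0.76], 2],
    [[0, 0, -8], [0, 0, -0.9], 2],
    [[0, 0, -8], [0, 0, -1.04], 2],
    [[0, 0, -8], [0, 0, -1.18], 2],
    [[0, 0, -8], [0, 0, -1.32], 2],
    [[0, 0, -8], [0, 0, -1.44], 2],
  ],
)

```text
time_s: 27.7
eef_pos: [0.4046, 0.1352, 0.1549]
tcp_rot: [-2.4, -2.027, 0.001]
ft_force: [0.5, -0.5, -1.6]
grip_width: 0.0233
grip_force: 41.6
```

```bash
python3 -c "
from h import *
go(.461,.040,.1063,181.4)"
```

```text
t 27.70 tcp [0.4046 0.1352 0.1549] phi 80.36 q [ 0.243 -0.389  1.813  0.     1.718  0.411] F [ 0.5 -0.5 -1.6] grip 0.0233 41.6
shift [-8.44  7.16  4.85] turn [-1.000e-03 -1.000e-03 -1.763e+00]
```

Request:
move_arm(
  increments=[
    [[0, 0, 0], [0, 0, -0.14], 2],
    [[0, 0, 0], [0, 0, -0.29], 2],
    [[0, 0, 0], [0, 0, -0.44], 2],
    [[-0.5, 0.5, 0], [0, 0, -0.59], 2],
    [[-1.5, 1.3, 0], [0, 0, -0.74], 2],
    [[-3, 2.5, 0], [0, 0, -0.89], 2],
    [[-4.5, 3.8, 0], [0, 0, -1.04], 2],
    [[-6, 5.1, 0], [0, 0, -1.19], 2],
    [[-7.3, 6.2, 0], [0, 0, -1.34], 2],
    [[-8.1, 6.9, 0], [0, 0, -1.49], 2],
    [[-8.4, 7.2, 0], [0, 0, -1.64], 2],
    [[-8.4, 7.2, 0], [0, 0, -1.763], 2],
  ],
)

```text
time_s: 28.9
eef_pos: [0.4612, 0.0394, 0.1547]
tcp_rot: [0.036, -3.14, -0.0]
ft_force: [0.2, -0.2, -1.4]
grip_width: 0.0233
grip_force: 41.6
```

```bash
python3 -c "
from h import *
go(.461,.040,.1063,181.4)"
```

```text
t 28.90 tcp [0.4612 0.0394 0.1547] phi -178.67 q [ 0.012 -0.283  1.731  0.     1.695 -1.582] F [ 0.2 -0.2 -1.4] grip 0.0233 41.6
shift [0.02 0.06 4.84] turn [ 0.    -0.001 -0.001]
```

Request:
move_arm(
  increments=[
    [[0, 0, 1], [0, 0, 0], 2],
    [[0, 0, 2.8], [0, 0, 0], 2],
    [[0, 0, 4.2], [0, 0, 0], 2],
    [[0, 0.1, 4.8], [0, 0, 0], 2],
    [[0, 0.1, 4.8], [0, 0, 0], 2],
    [[0, 0.1, 4.8], [0, 0, 0], 2],
    [[0, 0.1, 4.8], [0, 0, 0], 2],
    [[0, 0.1, 4.8], [0, 0, 0], 2],
    [[0, 0.1, 4.8], [0, 0, 0], 2],
    [[0, 0.1, 4.8], [0, 0, 0], 2],
    [[0, 0.1, 4.8], [0, 0, 0], 2],
    [[0, 0.1, 4.8], [0, 0, 0], 2],
  ],
)

```text
time_s: 30.1
eef_pos: [0.4612, 0.0409, 0.1068]
tcp_rot: [-0.028, 3.141, 0.0]
ft_force: [-0.5, 1.5, -0.7]
grip_width: 0.0232
grip_force: 41.6
```

```bash
python3 chk.py 181.4 d
```

```text
t 30.10 tcp [0.4612 0.0409 0.1068] phi -178.96 q [ 0.015 -0.271  1.806  0.     1.607 -1.574] F [-0.5  1.5 -0.7] grip 0.0232 41.6
shift [ 0.02 -0.09  0.23] turn [ 0.     0.    -0.006]
red 45 [0.4772 0.0415 0.0903]
yellow 74 [0.4597 0.0598 0.0886]
blue 35 [0.4438 0.0409 0.0907]
```

View pics/show_d.png

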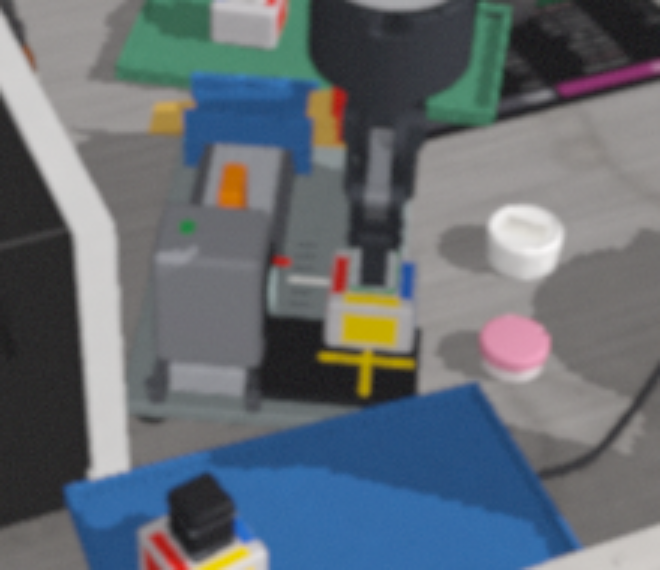

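Side crop: the green cell hangs over the cross, red towards the window and upright. The white cell stands in the green tray behind it.

Request:
move_arm(
  increments=[
    [[-0.1, -0.1, 0], [0, 0, 0], 2],
    [[-0.1, -0.1, 0], [0, 0, 0], 2],
    [[-0.1, -0.1, 0], [0, 0, 0], 2],
    [[-0.1, -0.1, 0], [0, 0, 0], 2],
    [[-0.1, -0.1, 0], [0, 0, 0], 2],
    [[-0.1, -0.1, 0], [0, 0, 0], 2],
    [[-0.1, -0.1, 0], [0, 0, 0], 2],
    [[-0.1, -0.1, 0], [0, 0, 0], 2],
  ],
)

```text
time_s: 30.95
eef_pos: [0.4622, 0.0399, 0.1068]
tcp_rot: [0.029, -3.141, 0.0]
ft_force: [0.3, 0.2, -0.6]
grip_width: 0.0232
grip_force: 41.6
```

Request:
move_arm(
  increments=[
    [[0, 0, 0], [0, 0, 0], 2],
    [[0, 0, 0], [0, 0, 0.14], 2],
    [[0, 0, 0], [0, 0, 0.28], 2],
    [[0, 0, 0], [0, 0, 0.42], 2],
    [[0, 0, 0], [0, 0, 0.56], 2],
    [[0, 0, 0], [0, 0, 0.7], 2],
    [[0, 0, 0], [0, 0, 0.84], 2],
    [[0, 0, 0], [0, 0, 0.98], 2],
    [[0, 0, 0], [0, 0, 1.12], 2],
    [[0, 0, 0], [0, 0, 1.26], 2],
    [[0, 0, 0], [0, 0, 1.4], 2],
    [[0, 0, 0], [0, 0, 1.54], 2],
  ],
)

```text
time_s: 32.15
eef_pos: [0.4622, 0.0399, 0.1068]
tcp_rot: [-2.173, -2.269, 0.0]
ft_force: [-0.0, -0.8, -1.3]
grip_width: 0.0231
grip_force: 41.6
```

Request:
move_arm(
  increments=[
    [[0, 0, 0], [0, 0, 0.02], 2],
    [[0, 0, 0], [0, 0, 0.02], 2],
    [[0, 0, 0], [0, 0, 0.02], 2],
    [[0, 0, 0], [0, 0, 0.02], 2],
    [[0, 0, 0], [0, 0, 0.02], 2],
    [[0, 0, 0], [0, 0, 0.02], 2],
    [[0, 0, 0], [0, 0, 0.02], 2],
    [[0, 0, 0], [0, 0, 0.02], 2],
    [[0, 0, 0], [0, 0, 0.02], 2],
    [[0, 0, 0], [0, 0, 0.02], 2],
    [[0, 0, 0], [0, 0, 0.02], 2],
    [[0, 0, 0], [0, 0, 0.02], 2],
  ],
)

```text
time_s: 33.35
eef_pos: [0.4622, 0.0399, 0.1068]
tcp_rot: [-2.189, -2.253, -0.0]
ft_force: [0.0, -0.2, 0.3]
grip_width: 0.0232
grip_force: 41.6
```

```bash
python3 chk.py 91.4 e
```

```text
t 33.35 tcp [0.4622 0.0399 0.1068] phi 91.66 q [ 0.013 -0.269  1.804  0.     1.606 -0.016] F [ 0.  -0.2  0.3] grip 0.0232 41.6
shift [ 0.01 -0.12  0.23] turn [-0.    -0.     0.005]
yellow 28 [0.4786 0.0473 0.0909]
blue 57 [0.461  0.0582 0.0883]
```

Request:
move_arm(
  increments=[
    [[0, 0, 0], [0, 0, 0], 2],
    [[0, 0, 0], [0, 0, 0.14], 2],
    [[0, 0, 0], [0, 0, 0.28], 2],
    [[0, 0, 0], [0, 0, 0.42], 2],
    [[0, 0, 0], [0, 0, 0.56], 2],
    [[0, 0, 0], [0, 0, 0.7], 2],
    [[0, 0, 0], [0, 0, 0.84], 2],
    [[0, 0, 0], [0, 0, 0.98], 2],
    [[0, 0, 0], [0, 0, 1.12], 2],
    [[0, 0, 0], [0, 0, 1.26], 2],
    [[0, 0, 0], [0, 0, 1.4], 2],
    [[0, 0, 0], [0, 0, 1.54], 2],
  ],
)

```text
time_s: 34.6
eef_pos: [0.4622, 0.0399, 0.1068]
tcp_rot: [-3.14, -0.085, -0.0]
ft_force: [0.1, -0.2, -1.2]
grip_width: 0.0235
grip_force: 41.6
```

Request:
move_arm(
  increments=[
    [[0, 0, 0], [0, 0, 0.03], 2],
    [[0, 0, 0], [0, 0, 0.03], 2],
    [[0, 0, 0], [0, 0, 0.03], 2],
    [[0, 0, 0], [0, 0, 0.03], 2],
    [[0, 0, 0], [0, 0, 0.03], 2],
    [[0, 0, 0], [0, 0, 0.03], 2],
    [[0, 0, 0], [0, 0, 0.03], 2],
    [[0, 0, 0], [0, 0, 0.03], 2],
    [[0, 0, 0], [0, 0, 0.03], 2],
    [[0, 0, 0], [0, 0, 0.03], 2],
    [[0, 0, 0], [0, 0, 0.03], 2],
    [[0, 0, 0], [0, 0, 0.03], 2],
  ],
)

```text
time_s: 35.8
eef_pos: [0.4622, 0.0399, 0.1068]
tcp_rot: [3.141, 0.047, 0.0]
ft_force: [0.7, 0.1, -0.4]
grip_width: 0.0234
grip_force: 41.6
```

```bash
python3 chk.py 1.4 f; python3 - <<'E'
from h import *
go(.518,-.276,.1063,-4)
for n in ("top","side"):
    c=manip.read_camera(n);w=cloud(c);h=(abs(w[:,:,2]-.069)<.006)&(w[:,:,1]<-.21)&(w[:,:,0]>.36)
    if h.sum()>20: print(n,h.sum(),np.median(w[h],0),cv2.minAreaRect(w[h][:,:2].astype(np.float32)*1000))
E
```

```text
t 35.80 tcp [0.4622 0.0399 0.1068] phi 1.71 q [ 0.013 -0.269  1.804 -0.     1.606  1.554] F [ 0.7  0.1 -0.4] grip 0.0234 41.6
shift [-0.12 -0.01  0.23] turn [ 0.    -0.     0.005]
red 45 [0.4448 0.0398 0.0904]
blue 42 [0.4784 0.0399 0.0901]
t 35.85 tcp [0.4622 0.0399 0.1068] phi 1.71 q [ 0.013 -0.269  1.804 -0.     1.606  1.554] F [ 0.1  0.7 -0.2] grip 0.0233 41.6
shift [ 4.63 31.75  0.05] turn [0.  0.  0.1]
top 171 [ 0.56859001 -0.28771574  0.0685883 ] ((664.8516845703125, -257.21514892578125), (235.02310180664062, 34.892242431640625), 16.07343101501465)
side 882 [ 1.36876947 -0.97444551  0.06826756] ((971.247314453125, -798.8038330078125), (539.1787109375, 1224.249267578125), 61.35807800292969)
```

```bash
cat > gt.py <<'E'
from h import *
for n in ("top","side"):
    c=manip.read_camera(n);w=cloud(c);cv2.imwrite("pics/gt_%s.png"%n,c["frame"][:,:,::-1])
    for nm,z in (("cap",.069),("block",.039)):
        h=(abs(w[:,:,2]-z)<.005)&(w[:,:,1]<-.2)&(w[:,:,1]>-.36)&(w[:,:,0]>.38)&(w[:,:,0]<.66)
        q,l,s,ce=cv2.connectedComponentsWithStats(h.astype(np.uint8))
        for i in range(1,q):
            if s[i,4]>30: r=cv2.minAreaRect(w[l==i][:,:2].astype(np.float32)*1000);print(n,nm,s[i,4],ce[i].round(0),np.round(r[0],1),np.round(r[1],1),round(r[2],1),np.median(c["frame"][l==i],0))
E
python3 gt.py
```

```text
top cap 148 [457. 220.] [ 567.3 -289.8] [23.8 23.6] 85.7 [251. 251. 251.]
top block 275 [451. 222.] [ 567.5 -290. ] [44.2 44. ] 85.0 [220. 166. 175.]
side cap 78 [333. 155.] [ 567.9 -287.5] [24.3 21.9] 84.3 [233.  231.  229.5]
side block 199 [333. 169.] [ 568.1 -287.7] [44.5 44.9] 88.8 [192. 176. 176.]
```

Request:
move_arm(
  increments=[
    [[0, 0, -1.5], [0, 0, 0], 2],
    [[0, 0.5, -4], [0, 0, 0], 2],
    [[0, 2, -6], [0, 0, 0.02], 2],
    [[0.2, 5, -6.5], [0, 0, 0.04], 2],
    [[0.5, 9, -6.5], [0, 0, 0.06], 2],
    [[0.9, 13, -6.5], [0, 0, 0.08], 2],
    [[1.3, 17, -6.5], [0, 0, 0.09], 2],
    [[1.6, 21, -6.5], [0, 0, 0.1], 2],
    [[2, 25, -6.5], [0, 0, 0.1], 2],
    [[2.3, 29, -6.5], [0, 0, 0.1], 2],
    [[2.5, 31.2, -6.5], [0, 0, 0.1], 2],
    [[2.5, 32, -6.5], [0, 0, 0.1], 2],
  ],
)

```text
time_s: 37.25
eef_pos: [0.4966, -0.2815, 0.1724]
tcp_rot: [3.139, -0.114, 0.0]
ft_force: [-0.1, 0.1, -0.5]
grip_width: 0.0235
grip_force: 41.6
```

```bash
python3 -c "
from h import *
go(.497,-.279,.0548,-4)"; python3 gt.py | grep -v side; python3 look.py top|grep cap
```

```text
t 37.25 tcp [ 0.4966 -0.2815  0.1724] phi -4.17 q [-0.575  0.009  1.433 -0.     1.699  1.069] F [-0.1  0.1 -0.5] grip 0.0235 41.6
shift [ 0.02 -0.26 11.76] turn [ 0.001 -0.    -0.003]
top cap 151 [457. 219.] [ 567.6 -290. ] [24.5 22.1] 89.9 [215. 213. 214.]
top block 282 [451. 222.] [ 567.5 -289.9] [44.2 44.2] 84.6 [216.5 159.  169.5]
cap 155 [211. 245.] [524.  192.7] [24.  23.7] 39.6 rgb [51. 51. 57.]
cap 220 [220. 427.] [155.4 204.8] [ 21.9 202.9] 27.4 rgb [56. 53. 50.]
```

Request:
move_arm(
  increments=[
    [[0, -0.1, 2], [0, 0, 0], 2],
    [[0, -0.1, 5], [0, 0, 0], 2],
    [[0, -0.1, 8], [0, 0, 0], 2],
    [[0, -0.1, 10], [0, 0, 0], 2],
    [[0, -0.1, 11], [0, 0, 0], 2],
    [[0, -0.1, 11.5], [0, 0, 0], 2],
    [[0, -0.1, 11.7], [0, 0, 0], 2],
    [[0, -0.1, 11.8], [0, 0, 0], 2],
    [[0, -0.1, 11.8], [0, 0, 0], 2],
    [[0, -0.1, 11.8], [0, 0, 0], 3],
    [[0, -0.1, 11.8], [0, 0, 0], 4.5],
    [[0, -0.1, 11.8], [0, 0, 0], 4.5],
  ],
)

```text
time_s: 38.6
eef_pos: [0.497, -0.2784, 0.0543]
tcp_rot: [3.139, -0.111, 0.001]
ft_force: [-0.7, -0.2, -0.3]
grip_width: 0.0452
grip_force: 0.0
```

Request:
move_arm(
  increments=[
    [[0, 0, 0], [0, 0, 0], 4.5],
    [[0, 0, -1], [0, 0, 0], 4.5],
    [[0, 0, -4], [0, 0, 0], 4.5],
    [[0, 0, -8], [0, 0, 0], 4.5],
    [[0, 0, -12], [0, 0, 0], 4.5],
    [[0, 0, -14.5], [0, 0, 0], 4.5],
    [[0, 0, -14.5], [0, 0, 0], 4.5],
  ],
)

```text
time_s: 39.3
eef_pos: [0.4983, -0.2792, 0.2054]
tcp_rot: [3.135, -0.11, 0.013]
ft_force: [-0.4, 0.7, 0.2]
grip_width: 0.0448
grip_force: 0.0
```

```bash
python3 gt.py; python3 look.py top side|grep cap; python3 -c "
from h import *
go(.5243,.1935,.2,132)
go(.5243,.1935,.2,221.5)"
```

```text
top cap 150 [457. 220.] [ 567.7 -289.9] [24.  22.4] 88.2 [250. 250. 250.]
top cap 35 [451. 260.] [ 491.2 -277.9] [25.9 13.9] 80.0 [ 55. 166.  93.]
top block 272 [451. 222.] [ 567.6 -290.1] [44.3 43.8] 84.8 [215. 159. 171.]
top block 226 [444. 258.] [ 496.5 -276.9] [42.6 44.8] 89.3 [218.  166.  175.5]
side cap 80 [333. 155.] [ 568.2 -287.5] [27.1 22.5] 87.7 [230. 228. 227.]
side cap 85 [368. 161.] [ 496.3 -276.2] [26.9 23.4] 86.1 [ 42. 163.  85.]
side block 196 [333. 169.] [ 568.3 -286.8] [44.9 45.5] 0.2 [187.5 172.5 175. ]
side block 201 [368. 175.] [ 496.7 -276.6] [45.1 43.1] 87.1 [181. 155. 156.]
cap 157 [211. 245.] [524.  192.8] [24.2 23.9] 41.4 rgb [51. 52. 57.]
cap 213 [218. 428.] [158.4 208.2] [ 22.4 207.3] 24.9 rgb [55. 53. 50.]
cap 935 [595. 363.] [164.4 185.1] [ 21.1 159.7] 30.1 rgb [43. 42. 44.]
cap 282 [317. 337.] [524.  194.1] [24.4 24.5] 39.1 rgb [41. 41. 45.]
t 39.50 tcp [ 0.4963 -0.2779  0.1973] phi -4.03 q [-0.57   0.005  1.394 -0.     1.745  1.071] F [ 0.   0.4 -1.6] grip 0.0446 0.0
shift [ -0.52 -47.22  -0.22] turn [-0.003 -0.    -2.374]
t 39.50 tcp [ 0.4963 -0.2779  0.1973] phi -4.03 q [-0.57   0.005  1.394 -0.     1.745  1.071] F [ 0.   0.4 -1.6] grip 0.0446 0.0
shift [ -0.52 -47.22  -0.22] turn [2.000e-03 2.000e-03 2.347e+00]
```

Request:
move_arm(
  increments=[
    [[0, -1, -0.3], [0, 0, -0.05], 5],
    [[0, -4, -0.5], [0, 0, -0.18], 5],
    [[0, -8, -0.5], [0, 0, -0.32], 5],
    [[-0.1, -12, -0.5], [0, 0, -0.46], 5],
    [[-0.1, -16.5, -0.5], [0, 0, -0.6], 5],
    [[-0.2, -21, -0.5], [0, 0, -0.74], 5],
    [[-0.2, -25.5, -0.5], [0, 0, -0.88], 5],
    [[-0.3, -30, -0.5], [0, 0, -1.02], 5],
    [[-0.4, -34.5, -0.5], [0, 0, -1.16], 5],
    [[-0.5, -39, -0.5], [0, 0, -1.3], 5],
    [[-0.5, -43, -0.5], [0, 0, -1.44], 5],
    [[-0.5, -46, -0.5], [0, 0, -1.57], 5],
  ],
)

```text
time_s: 40.7
eef_pos: [0.5231, 0.1834, 0.2016]
tcp_rot: [-2.29, -2.148, 0.004]
ft_force: [0.6, 0.5, -0.1]
grip_width: 0.0498
grip_force: 0.0
```

```bash
python3 -c "
from h import *
go(.5243,.1935,.2,221.5)"; python3 look.py top side|grep cap
```

```text
t 40.70 tcp [0.5231 0.1834 0.2016] phi 86.35 q [ 0.276 -0.033  1.424  0.     1.754  0.339] F [ 0.6  0.5 -0.1] grip 0.0498 0.0
shift [1.01 0.06 0.16] turn [-2.000e-03 -4.000e-03 -2.359e+00]
cap 158 [211. 245.] [524.1 193.1] [24.7 24.5] 41.1 rgb [47. 48. 54.]
cap 131 [239. 417.] [184.4 148.2] [22.7 76.5] 28.2 rgb [51. 50. 49.]
cap 32 [288. 293.] [577.2 123.5] [7.5 3.5] 54.5 rgb [208. 206. 206.]
cap 899 [595. 364.] [171.5 188.4] [ 19.9 158.5] 23.8 rgb [45. 44. 46.]
cap 273 [317. 336.] [524.1 194.5] [24.2 25.4] 46.4 rgb [42. 43. 46.]
```

Request:
move_arm(
  increments=[
    [[0.5, 0, 0], [0, 0, -0.14], 5],
    [[0.9, 0, 0], [0, 0, -0.28], 5],
    [[0.9, 0, 0], [0, 0, -0.42], 5],
    [[0.9, 0, 0], [0, 0, -0.56], 5],
    [[0.9, 0, 0], [0, 0, -0.7], 5],
    [[0.9, 0, 0], [0, 0, -0.84], 5],
    [[0.9, 0, 0], [0, 0, -0.98], 5],
    [[0.9, 0, 0], [0, 0, -1.12], 5],
    [[0.9, 0, 0], [0, 0, -1.26], 5],
    [[0.9, 0, 0], [0, 0, -1.4], 5],
    [[0.9, 0, 0], [0, 0, -1.54], 5],
    [[0.9, 0, 0], [0, 0, -1.68], 5],
  ],
)

```text
time_s: 42.0
eef_pos: [0.5243, 0.1888, 0.2022]
tcp_rot: [0.065, -3.138, 0.002]
ft_force: [-0.9, 0.3, -0.8]
grip_width: 0.0501
grip_force: 0.0
```

Request:
move_arm(
  increments=[
    [[0, 0, 0], [0, 0, -0.14], 5],
    [[0, 0, 0], [0, 0, -0.28], 5],
    [[0, 0, 0], [0, 0, -0.42], 5],
    [[0, 0, 0], [0, 0, -0.56], 5],
    [[0, 0, 0], [0, 0, -0.66], 5],
    [[0, 0, 0], [0, 0, -0.68], 5],
    [[0, 0, 0], [0, 0, -0.68], 5],
  ],
)

```text
time_s: 42.7
eef_pos: [0.5245, 0.1893, 0.2028]
tcp_rot: [1.098, -2.941, 0.0]
ft_force: [0.5, -0.6, -0.8]
grip_width: 0.0503
grip_force: 0.0
```

```bash
python3 look.py wrist;python3 -c "
from h import *
go(.5241,.1938,.0755,221.5)"
```

```text
wrist red [0.5998 0.0696 0.0621] 78
wrist yellow [0.5136 0.2066 0.0615] 327
wrist blue [0.5122 0.1828 0.0616] 332
cap 150 [184. 231.] [576.7 117.9] [ 5.9 14.7] 1.9 rgb [189. 189. 189.]
cap 1187 [318. 244.] [524.7 193.8] [24.5 24. ] 41.8 rgb [35. 36. 39.]
t 42.75 tcp [0.5246 0.1894 0.203 ] phi -139.05 q [ 0.286 -0.026  1.414 -0.     1.755 -2.   ] F [ 0.2  0.2 -0.2] grip 0.0502 0.0
shift [-0.27  0.35 12.75] turn [ 0.    -0.001 -0.01 ]
```

Request:
move_arm(
  increments=[
    [[-0.15, 0.15, 0.5], [0, 0, -0.01], 5],
    [[-0.3, 0.3, 2], [0, 0, -0.01], 5],
    [[-0.3, 0.3, 5], [0, 0, -0.01], 5],
    [[-0.3, 0.3, 8.5], [0, 0, -0.01], 5],
    [[-0.3, 0.3, 11], [0, 0, -0.01], 5],
    [[-0.3, 0.3, 12.3], [0, 0, -0.01], 5],
    [[-0.3, 0.3, 12.7], [0, 0, -0.01], 5],
    [[-0.3, 0.3, 12.7], [0, 0, -0.01], 2],
    [[-0.3, 0.3, 12.7], [0, 0, -0.01], 2],
    [[-0.3, 0.3, 12.7], [0, 0, -0.01], 2],
    [[-0.3, 0.3, 12.7], [0, 0, -0.01], 2],
    [[-0.3, 0.3, 12.7], [0, 0, -0.01], 2],
  ],
)

```text
time_s: 43.95
eef_pos: [0.5259, 0.1945, 0.0783]
tcp_rot: [-1.118, 2.933, -0.0]
ft_force: [0.8, 0.6, 4.3]
grip_width: 0.0233
grip_force: 42.9
```

```bash
python3 -c "
from h import *
go(.4615,.040,.1063,181.4)"
```

```text
t 43.95 tcp [0.5259 0.1945 0.0783] phi -138.28 q [ 0.294  0.012  1.598  0.     1.529 -2.005] F [0.8 0.6 4.3] grip 0.0233 42.9
shift [15.08 -7.25 -2.82] turn [-0.     0.003  0.704]
```

Request:
move_arm(
  increments=[
    [[0, 0, -1], [0, 0, 0], 2],
    [[0, 0, -4], [0, 0, 0], 2],
    [[0.5, -0.2, -7], [0, 0, 0.05], 2],
    [[2, -1, -7.5], [0, 0, 0.15], 2],
    [[4.5, -2.2, -7.5], [0, 0, 0.27], 2],
    [[7, -3.4, -7.5], [0, 0, 0.39], 2],
    [[9.5, -4.6, -7.5], [0, 0, 0.51], 2],
    [[12, -5.8, -7.5], [0, 0, 0.62], 2],
    [[14, -6.7, -7.5], [0, 0, 0.69], 2],
    [[15, -7.2, -7], [0, 0, 0.7], 2],
    [[15.1, -7.2, -5.5], [0, 0, 0.7], 2],
    [[15.1, -7.2, -4.5], [0, 0, 0.7], 2],
  ],
)

```text
time_s: 45.15
eef_pos: [0.4599, 0.0404, 0.12]
tcp_rot: [0.046, -3.14, -0.001]
ft_force: [-0.1, 0.5, -2.1]
grip_width: 0.0229
grip_force: 42.2
```

```bash
python3 chk.py 181.4 g
```

```text
t 45.15 tcp [0.4599 0.0404 0.12  ] phi -178.31 q [ 1.400e-02 -2.790e-01  1.789e+00  1.000e-03  1.633e+00 -1.587e+00] F [-0.1  0.5 -2.1] grip 0.0229 42.2
shift [-0.11 -0.04  1.55] turn [ 0.001 -0.001  0.005]
yellow 117 [0.4576 0.0625 0.0885]
```

Request:
move_arm(
  increments=[
    [[-0.1, 0, 0.7], [0, 0, 0.005], 2],
    [[-0.1, 0, 1.2], [0, 0, 0.005], 2],
    [[-0.1, 0, 1.2], [0, 0, 0.005], 2],
    [[-0.1, 0, 1.2], [0, 0, 0.005], 2],
    [[-0.1, 0, 1.2], [0, 0, 0.005], 2],
    [[-0.1, 0, 1.2], [0, 0, 0.005], 2],
    [[-0.1, 0, 1.2], [0, 0, 0.005], 2],
    [[-0.1, 0, 1.2], [0, 0, 0.005], 2],
    [[-0.1, 0, 1.2], [0, 0, 0.005], 2],
    [[-0.1, 0, 1.2], [0, 0, 0.005], 2],
    [[-0.1, 0, 1.2], [0, 0, 0.005], 2],
    [[-0.1, 0, 1.2], [0, 0, 0.005], 2],
  ],
)

```text
time_s: 46.4
eef_pos: [0.4612, 0.04, 0.1098]
tcp_rot: [-0.036, 3.141, 0.0]
ft_force: [0.7, -0.1, -1.2]
grip_width: 0.0233
grip_force: 42.2
```

```bash
python3 chk.py 181.4 h
```

```text
t 46.40 tcp [0.4612 0.04   0.1098] phi -178.67 q [ 0.013 -0.273  1.802  0.     1.612 -1.581] F [ 0.7 -0.1 -1.2] grip 0.0233 42.2
shift [ 0.02 -0.    0.53] turn [ 0.     0.    -0.001]
red 43 [0.4764 0.0415 0.0914]
yellow 81 [0.4591 0.0583 0.0886]
blue 36 [0.443  0.0404 0.0916]
```

View pics/show_h.png

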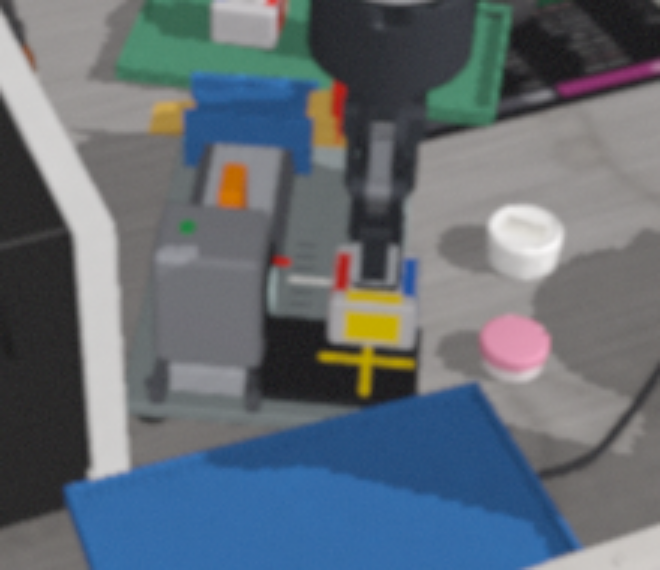

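Side crop: the black cell is upright over the cross, red to the window. It is about 1.5 mm high and 1.5 mm near, so I trim, hold, and then turn through yellow and blue.

Request:
move_arm(
  increments=[
    [[-0.1, 0, 0.1], [0, 0, 0], 2],
    [[-0.1, 0, 0.1], [0, 0, 0], 2],
    [[-0.1, 0, 0.1], [0, 0, 0], 2],
    [[-0.1, 0, 0.1], [0, 0, 0], 2],
    [[-0.1, 0, 0.1], [0, 0, 0], 2],
    [[-0.1, 0, 0.1], [0, 0, 0], 2],
    [[-0.1, 0, 0.1], [0, 0, 0], 2],
    [[-0.1, 0, 0.1], [0, 0, 0], 2],
    [[-0.1, 0, 0.1], [0, 0, 0], 2],
    [[-0.1, 0, 0.1], [0, 0, 0], 2],
  ],
)

```text
time_s: 47.45
eef_pos: [0.4622, 0.0401, 0.1088]
tcp_rot: [0.036, -3.141, 0.0]
ft_force: [0.1, -0.2, -1.2]
grip_width: 0.0228
grip_force: 42.2
```

Request:
move_arm(
  increments=[
    [[0, 0, 0], [0, 0, 0], 2],
    [[0, 0, 0], [0, 0, 0.14], 2],
    [[0, 0, 0], [0, 0, 0.28], 2],
    [[0, 0, 0], [0, 0, 0.42], 2],
    [[0, 0, 0], [0, 0, 0.56], 2],
    [[0, 0, 0], [0, 0, 0.7], 2],
    [[0, 0, 0], [0, 0, 0.84], 2],
    [[0, 0, 0], [0, 0, 0.98], 2],
    [[0, 0, 0], [0, 0, 1.12], 2],
    [[0, 0, 0], [0, 0, 1.26], 2],
    [[0, 0, 0], [0, 0, 1.4], 2],
    [[0, 0, 0], [0, 0, 1.54], 2],
  ],
)

```text
time_s: 48.65
eef_pos: [0.4622, 0.0401, 0.1088]
tcp_rot: [-2.167, -2.274, 0.0]
ft_force: [-0.1, 0.2, -2.0]
grip_width: 0.0232
grip_force: 42.2
```

Request:
move_arm(
  increments=[
    [[0, 0, 0], [0, 0, 0.03], 2],
    [[0, 0, 0], [0, 0, 0.03], 2],
    [[0, 0, 0], [0, 0, 0.03], 2],
    [[0, 0, 0], [0, 0, 0.03], 2],
    [[0, 0, 0], [0, 0, 0.03], 2],
    [[0, 0, 0], [0, 0, 0.03], 2],
    [[0, 0, 0], [0, 0, 0.03], 2],
    [[0, 0, 0], [0, 0, 0.03], 2],
    [[0, 0, 0], [0, 0, 0.03], 2],
    [[0, 0, 0], [0, 0, 0.03], 2],
    [[0, 0, 0], [0, 0, 0.03], 2],
    [[0, 0, 0], [0, 0, 0.03], 2],
  ],
)

```text
time_s: 49.85
eef_pos: [0.4622, 0.0401, 0.1088]
tcp_rot: [2.195, 2.248, -0.0]
ft_force: [0.0, -0.7, -1.3]
grip_width: 0.0229
grip_force: 42.2
```

```bash
python3 chk.py 91.4 i
```

```text
t 49.85 tcp [0.4622 0.0401 0.1088] phi 91.38 q [ 0.013 -0.269  1.801 -0.     1.61  -0.011] F [ 0.  -0.7 -1.3] grip 0.0229 42.2
shift [-0.   -0.12  0.43] turn [-0.  0. -0.]
yellow 35 [0.4777 0.0461 0.0901]
blue 57 [0.461  0.0595 0.0888]
```

Request:
move_arm(
  increments=[
    [[0, 0, 0], [0, 0, 0], 2],
    [[0, 0, 0], [0, 0, 0.14], 2],
    [[0, 0, 0], [0, 0, 0.28], 2],
    [[0, 0, 0], [0, 0, 0.42], 2],
    [[0, 0, 0], [0, 0, 0.56], 2],
    [[0, 0, 0], [0, 0, 0.7], 2],
    [[0, 0, 0], [0, 0, 0.84], 2],
    [[0, 0, 0], [0, 0, 0.98], 2],
    [[0, 0, 0], [0, 0, 1.12], 2],
    [[0, 0, 0], [0, 0, 1.26], 2],
    [[0, 0, 0], [0, 0, 1.4], 2],
    [[0, 0, 0], [0, 0, 1.54], 2],
  ],
)

```text
time_s: 51.1
eef_pos: [0.4622, 0.0401, 0.1088]
tcp_rot: [-3.141, -0.077, 0.0]
ft_force: [0.5, 0.0, -0.5]
grip_width: 0.0228
grip_force: 42.2
```

Request:
move_arm(
  increments=[
    [[0, 0, 0], [0, 0, 0.03], 2],
    [[0, 0, 0], [0, 0, 0.03], 2],
    [[0, 0, 0], [0, 0, 0.03], 2],
    [[0, 0, 0], [0, 0, 0.03], 2],
    [[0, 0, 0], [0, 0, 0.03], 2],
    [[0, 0, 0], [0, 0, 0.03], 2],
    [[0, 0, 0], [0, 0, 0.03], 2],
    [[0, 0, 0], [0, 0, 0.03], 2],
    [[0, 0, 0], [0, 0, 0.03], 2],
    [[0, 0, 0], [0, 0, 0.03], 2],
    [[0, 0, 0], [0, 0, 0.03], 2],
    [[0, 0, 0], [0, 0, 0.03], 2],
  ],
)

```text
time_s: 52.3
eef_pos: [0.4623, 0.0401, 0.1088]
tcp_rot: [-3.141, -0.039, 0.0]
ft_force: [0.7, -1.3, -1.0]
grip_width: 0.023
grip_force: 42.2
```

```bash
python3 chk.py 1.4 j; python3 gt.py;python3 -c "
from h import *
go(.437,-.275,.17,-4)"
```

```text
t 52.30 tcp [0.4623 0.0401 0.1088] phi 1.42 q [ 0.013 -0.269  1.801  0.     1.61   1.559] F [ 0.7 -1.3 -1. ] grip 0.023 42.2
shift [-0.13  0.    0.43] turn [-0.  0.  0.]
red 40 [0.4459 0.0412 0.0902]
blue 45 [0.4794 0.0408 0.0903]
top cap 148 [457. 220.] [ 567.5 -289.6] [24.4 22.1] 89.0 [251. 251. 251.]
top cap 158 [452. 256.] [ 496.  -278.4] [23.6 23.7] 88.8 [ 43. 183.  92.]
top block 274 [451. 222.] [ 567.7 -289.9] [44.7 44. ] 84.8 [218.  156.5 173. ]
top block 286 [446. 256.] [ 496.  -278.6] [44.7 44.2] 85.2 [212.  153.  176.5]
side cap 80 [333. 155.] [ 567.6 -288.8] [22.8 27. ] 0.2 [233. 231. 229.]
side block 198 [333. 169.] [ 568.1 -288.2] [45.4 44.1] 85.0 [190. 176. 177.]
t 52.45 tcp [0.4623 0.0401 0.1088] phi 1.42 q [ 0.013 -0.269  1.801  0.     1.61   1.559] F [-0.3  0.1 -1.2] grip 0.0227 42.2
shift [-3.31 31.43 -6.12] turn [-0.    -0.     0.095]
```

Request:
move_arm(
  increments=[
    [[0, 0, -1.5], [0, 0, 0], 2],
    [[0, 0.5, -4], [0, 0, 0], 2],
    [[0, 2, -6], [0, 0, 0.02], 2],
    [[-0.3, 5, -6.5], [0, 0, 0.04], 2],
    [[-0.8, 9, -6.5], [0, 0, 0.06], 2],
    [[-1.2, 13, -6.5], [0, 0, 0.08], 2],
    [[-1.7, 17, -6.5], [0, 0, 0.09], 2],
    [[-2.2, 21, -6.5], [0, 0, 0.095], 2],
    [[-2.7, 25, -6.5], [0, 0, 0.095], 2],
    [[-3.2, 29, -6.5], [0, 0, 0.095], 2],
    [[-3.5, 31, -6.5], [0, 0, 0.095], 2],
    [[-3.5, 31.4, -6.5], [0, 0, 0.095], 2],
  ],
)

```text
time_s: 53.65
eef_pos: [0.4345, -0.277, 0.1747]
tcp_rot: [3.139, -0.115, 0.0]
ft_force: [0.1, 0.6, -1.5]
grip_width: 0.0233
grip_force: 42.2
```

```bash
python3 - <<'E'
from h import *
go(.435,-.274,.0565,-4)
t=manip.read_camera("top");w=cloud(t);P=w[np.isfinite(w[:,:,2])];P=P[P[:,2]>.38]
for r in np.arange(.1,.6,.08):
    k=abs(np.hypot(P[:,0],P[:,1])-r-.04)<.04
    if k.any(): print(round(r,2),P[k].min(0).round(3),P[k].max(0).round(3))
E
```

```text
t 53.65 tcp [ 0.4345 -0.277   0.1747] phi -4.21 q [-6.330e-01 -1.420e-01  1.574e+00 -1.000e-03  1.709e+00  1.011e+00] F [ 0.1  0.6 -1.5] grip 0.0233 42.2
shift [ 0.03 -0.32 11.82] turn [ 0.001 -0.    -0.004]
0.26 [ 0.265 -0.179  0.453] [ 0.319 -0.089  0.531]
0.34 [ 0.277 -0.268  0.442] [ 0.385 -0.118  0.53 ]
0.42 [ 0.324 -0.311  0.38 ] [ 0.455 -0.166  0.553]
0.5 [ 0.394 -0.337  0.38 ] [ 0.503 -0.208  0.557]
```

```bash
python3 - <<'E'
from h import *
s=manip.get_state();q1=s["q"][0];d=np.array([np.cos(q1),np.sin(q1)]);n=np.array([-d[1],d[0]]);p=s["eef_pos"][:2]
print("tcp t,lat",p@d,p@n)
def prof(c,tag,w=.075,zmax=1):
    W=cloud(c);P=W[np.isfinite(W[:,:,2])];t=P[:,:2]@d;l=P[:,:2]@n
    for a in np.arange(.0,.52,.04):
        k=(t>=a)&(t<a+.04)&(abs(l-p@n)<w)&(P[:,2]<zmax)
        if k.any(): print(tag,round(a,2),"z",P[k,2].max().round(3),"lat",(l[k][P[k,2]>P[k,2].max()-.03]-p@n).min().round(3),(l[k][P[k,2]>P[k,2].max()-.03]-p@n).max().round(3),end=" | ")
    print()
prof(dict(np.load("top0.npz")),"mon_top");prof(dict(np.load("side0.npz")),"mon_side");c=manip.read_camera("top");prof(c,"arm",.06);prof(manip.read_camera("side"),"armS",.06)
E
```

```text
tcp t,lat 0.5139981128919597 0.03396121106800348
mon_top 0.0 z 0.054 lat 0.017 0.038 | mon_top 0.04 z 0.061 lat -0.041 0.02 | mon_top 0.08 z 0.019 lat -0.075 0.075 | mon_top 0.12 z 0.028 lat -0.075 0.075 | mon_top 0.16 z 0.029 lat -0.075 0.075 | mon_top 0.2 z 0.282 lat -0.049 -0.045 | mon_top 0.24 z 0.368 lat -0.048 0.029 | mon_top 0.28 z 0.364 lat 0.004 0.025 | mon_top 0.32 z 0.006 lat -0.075 0.075 | mon_top 0.36 z 0.006 lat -0.075 0.075 | mon_top 0.4 z 0.008 lat -0.075 0.075 | mon_top 0.44 z 0.02 lat -0.075 0.075 | mon_top 0.48 z 0.027 lat -0.075 0.075 | 
mon_side 0.0 z 0.062 lat 0.015 0.031 | mon_side 0.04 z 0.18 lat 0.02 0.042 | mon_side 0.08 z 0.186 lat -0.036 0.025 | mon_side 0.12 z 0.028 lat -0.075 0.075 | mon_side 0.16 z 0.27 lat -0.075 -0.071 | mon_side 0.2 z 0.365 lat -0.075 -0.025 | mon_side 0.24 z 0.365 lat -0.072 0.032 | mon_side 0.28 z 0.361 lat 0.014 0.026 | mon_side 0.32 z 0.003 lat -0.073 0.075 | mon_side 0.36 z 0.003 lat -0.075 0.075 | mon_side 0.4 z 0.005 lat -0.075 0.075 | mon_side 0.44 z 0.018 lat -0.075 0.075 | mon_side 0.48 z 0.026 lat -0.075 0.075 | 
arm 0.0 z
[... 161 characters left out ...]
 arm 0.2 z 0.014 lat -0.059 0.06 | arm 0.24 z 0.497 lat 0.047 0.051 | arm 0.28 z 0.526 lat 0.017 0.059 | arm 0.32 z 0.53 lat -0.045 0.06 | arm 0.36 z 0.526 lat -0.06 0.06 | arm 0.4 z 0.51 lat -0.06 0.06 | arm 0.44 z 0.541 lat -0.06 0.06 | arm 0.48 z 0.556 lat -0.06 0.06 | 
armS 0.04 z 0.009 lat 0.036 0.06 | armS 0.08 z 0.012 lat -0.06 0.06 | armS 0.12 z 0.022 lat -0.06 0.06 | armS 0.16 z 0.462 lat 0.016 0.039 | armS 0.2 z 0.454 lat 0.015 0.034 | armS 0.24 z 0.441 lat 0.013 0.018 | armS 0.28 z 0.361 lat 0.015 0.026 | armS 0.32 z 0.044 lat 0.003 0.003 | armS 0.36 z 0.003 lat -0.06 0.06 | armS 0.4 z 0.005 lat -0.06 0.06 | armS 0.44 z 0.389 lat -0.019 0.026 | armS 0.48 z 0.389 lat -0.026 0.042 |
```

```bash
python3 - <<'E'
import numpy as np
from scipy.optimize import least_squares,fsolve
D=[(-.142,1.574,.514,.1747),(.215,1.216,.6460,.170),(-.269,1.801,.4629,.1088),(-.05,1.444,.548,.1997),(.012,1.598,.5598,.0783),(.092,1.232,.599,.2384),(-.318,1.897,.4410,.077),(-.388,1.736,.4243,.1985)]
D=np.array(D)
M=[];b=[]
for a,c,t,z in D:
    M+= [[np.sin(a),np.sin(a+c),1,0,np.cos(a+c)],[np.cos(a),np.cos(a+c),0,1,-np.sin(a+c)]];b+=[t,z]
x,res,rk,sv=np.linalg.lstsq(np.array(M),np.array(b),rcond=None);print("L1,L2,r0,h-Lt,off",x.round(4),np.abs(np.array(M)@x-b).max())
f=lambda q,t,z:[x[0]*np.sin(q[0])+x[1]*np.sin(sum(q))+x[2]+x[4]*np.cos(sum(q))-t,x[0]*np.cos(q[0])+x[1]*np.cos(sum(q))+x[3]-x[4]*np.sin(sum(q))-z]
for nm,t,z in (("now",.514,.1747),("low",.514,.0565),("x.447",.524,.0565),("green",.567,.0543),("x.447 y-.26",.5157,.0565)):
    q=fsolve(f,[-.1,1.6],(t,z)); e=np.array([x[0]*np.sin(q[0])+x[2],x[0]*np.cos(q[0])+x[3]]); w=np.array([t,z])
    print(nm,q.round(3),"elbow r",e[0].round(3),"z-h'",e[1].round(3),"line height at t=.25,.29:",[(e[1]+(z-e[1])*(s-e[0])/(t-e[0])).round(3) for s in (.25,.29)])
E
```

```text
L1,L2,r0,h-Lt,off [ 0.3738  0.5597 -0.0007 -0.1809  0.0927] 0.0005230873161408967
now [-0.141  1.573] elbow r -0.053 z-h' 0.189 line height at t=.25,.29: [np.float64(0.181), np.float64(0.18)]
low [-0.098  1.744] elbow r -0.037 z-h' 0.191 line height at t=.25,.29: [np.float64(0.121), np.float64(0.111)]
x.447 [-0.07   1.718] elbow r -0.027 z-h' 0.192 line height at t=.25,.29: [np.float64(0.124), np.float64(0.114)]
green [0.047 1.606] elbow r 0.017 z-h' 0.193 line height at t=.25,.29: [np.float64(0.134), np.float64(0.124)]
x.447 y-.26 [-0.093  1.74 ] elbow r -0.035 z-h' 0.191 line height at t=.25,.29: [np.float64(0.121), np.float64(0.112)]
```

```bash
python3 - <<'E'
from h import *
s=manip.get_state();q1=s["q"][0];d=np.array([np.cos(q1),np.sin(q1)]);n=np.array([-d[1],d[0]]);p=s["eef_pos"][:2]
for nm in ("side","top"):
    c=manip.read_camera(nm);cv2.imwrite(f"pics/arm_{nm}.png",c["frame"][:,:,::-1])
    W=cloud(c);P=W[np.isfinite(W[:,:,2])];t=P[:,:2]@d;l=P[:,:2]@n-p@n
    for a in np.arange(.12,.52,.03):
        k=(t>=a)&(t<a+.03)&(abs(l)<.09)&(P[:,2]>.375)
        if k.sum()>3: print(nm,round(a,2),k.sum(),"z",P[k,2].min().round(3),P[k,2].max().round(3),"lat",l[k].min().round(3),l[k].max().round(3))
E
```

```text
side 0.15 60 z 0.448 0.462 lat 0.017 0.04
side 0.18 132 z 0.444 0.459 lat 0.015 0.037
side 0.21 57 z 0.441 0.451 lat 0.016 0.032
side 0.24 4 z 0.439 0.442 lat 0.014 0.021
side 0.45 105 z 0.375 0.388 lat -0.018 0.021
side 0.48 215 z 0.375 0.39 lat -0.02 0.04
side 0.51 61 z 0.375 0.385 lat 0.027 0.04
top 0.24 9 z 0.472 0.485 lat 0.049 0.051
top 0.27 515 z 0.468 0.516 lat 0.035 0.051
top 0.3 1868 z 0.449 0.531 lat 0.003 0.06
top 0.33 4392 z 0.443 0.531 lat -0.045 0.06
top 0.36 2481 z 0.448 0.527 lat -0.061 0.063
top 0.39 1511 z 0.484 0.507 lat -0.063 0.064
top 0.42 1434 z 0.491 0.51 lat -0.06 0.061
top 0.45 3450 z 0.376 0.542 lat -0.061 0.063
top 0.48 6226 z 0.375 0.556 lat -0.06 0.07
top 0.51 4574 z 0.375 0.556 lat -0.045 0.07
```

View pics/arm_side.png

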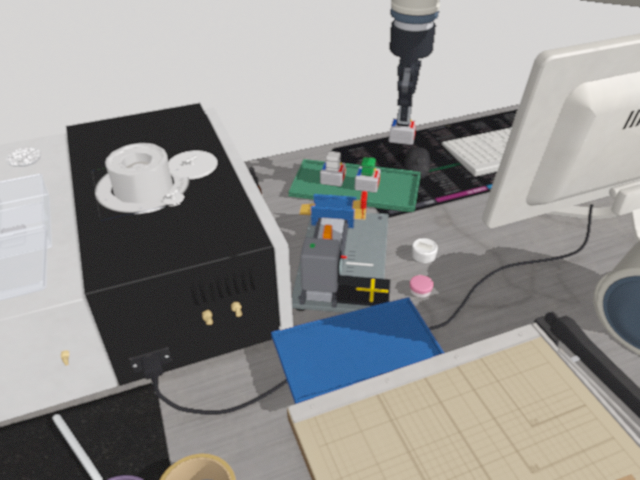

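The side view shows the arm over the green tray holding the black cell, and the other two cells standing in the tray at (333,172) and (367,175). The monitor lies under the forearm with little room to spare, so I go down at a larger radius in checked steps.

Request:
move_arm(
  increments=[
    [[0.5, 1, 0], [0, 0, 0], 2],
    [[1.2, 2.2, 0], [0, 0, 0], 2],
    [[1.4, 2.6, 1], [0, 0, 0], 2],
    [[1.4, 2.6, 3], [0, 0, 0], 2],
    [[1.4, 2.6, 5], [0, 0, 0], 2],
    [[1.4, 2.6, 7], [0, 0, 0], 2],
    [[1.4, 2.6, 8.5], [0, 0, 0], 2],
    [[1.4, 2.6, 9], [0, 0, 0], 2],
    [[1.4, 2.6, 9], [0, 0, 0], 2],
    [[1.4, 2.6, 9], [0, 0, 0], 2],
  ],
)

```text
time_s: 54.9
eef_pos: [0.4476, -0.3019, 0.0848]
tcp_rot: [3.139, -0.11, 0.002]
ft_force: [-0.1, -0.2, -1.1]
grip_width: 0.0234
grip_force: 42.2
```

```bash
cat > clr.py <<'E'
from h import *
go(.447,-.303,.0563,-4)
s=manip.get_state();print("tau",s["joint_torque"].round(2));q1=s["q"][0];d=np.array([np.cos(q1),np.sin(q1)]);n=np.array([-d[1],d[0]]);p=s["eef_pos"][:2]
c=manip.read_camera("side");W=cloud(c);P=W[np.isfinite(W[:,:,2])];t=P[:,:2]@d;l=P[:,:2]@n-p@n
for a in np.arange(.12,.36,.03):
    for nm,k in (("arm",(P[:,2]>.372)),("mon",(P[:,2]<=.372)&(P[:,2]>.2))):
        k=k&(t>=a)&(t<a+.03)&(abs(l)<.09)
        if k.sum()>3: print(nm,round(a,2),k.sum(),"z",P[k,2].min().round(3),P[k,2].max().round(3),"lat",l[k].min().round(3),l[k].max().round(3))
E
python3 clr.py; python3 gt.py
```

```text
t 54.90 tcp [ 0.4476 -0.3019  0.0848] phi -4.02 q [-0.656 -0.047  1.644  0.     1.542  0.985] F [-0.1 -0.2 -1.1] grip 0.0234 42.2
shift [-0.06  0.12  2.85] turn [ 0.001 -0.001 -0.   ]
tau [ 2.000e-02 -3.879e+01 -4.079e+01  0.000e+00  1.000e-02 -0.000e+00]
arm 0.15 474 z 0.42 0.465 lat 0.013 0.054
arm 0.18 763 z 0.411 0.461 lat 0.015 0.055
mon 0.18 952 z 0.2 0.301 lat -0.09 -0.046
arm 0.21 738 z 0.404 0.454 lat 0.016 0.055
mon 0.21 3197 z 0.2 0.365 lat -0.09 -0.018
arm 0.24 688 z 0.396 0.447 lat 0.02 0.056
mon 0.24 3733 z 0.2 0.365 lat -0.067 0.038
arm 0.27 635 z 0.387 0.44 lat 0.017 0.055
mon 0.27 1395 z 0.2 0.366 lat -0.002 0.036
arm 0.3 644 z 0.381 0.433 lat 0.017 0.061
arm 0.33 671 z 0.374 0.428 lat -0.0 0.063
top cap 147 [457. 219.] [ 567.6 -290.2] [22.2 24.2] 0.2 [235. 235. 235.]
top cap 155 [452. 256.] [ 496.  -278.4] [24.  23.7] 88.2 [ 45. 164.  89.]
top cap 80 [461. 271.] [ 464.4 -298.1] [36.5 11.7] 89.3 [ 92.5 111.  168. ]
top cap 32 [458. 290.] [ 431.2 -288.3] [18.9  7.9] 89.2 [218.5 159.  156. ]
top block 280 [451. 222.] [ 567.7 -289.9] [44.1 44.3] 84.3 [167.  134.  164.5]
top block 287 [446. 256.] [ 496.2 -278.6] [45.  43.6] 85.4 [185. 138. 168.]
side cap 181 [393. 158.] [ 448.5 -300.1] [43.6 43.1] 84.7 [174. 130. 143.]
side cap 81 [333. 155.] [ 568.  -288.1] [25.4 23.8] 81.2 [218. 215. 213.]
side cap 86 [368. 161.] [ 496.2 -275.6] [27.  23.3] 86.0 [ 41.  159.   83.5]
side block 195 [333. 169.] [ 567.9 -287.6] [48.5 43.8] 85.5 [167. 154. 157.]
side block 204 [368. 175.] [ 496.2 -277.3] [49.  43.3] 86.2 [178.  148.5 150.5]
side block 59 [392. 173.] [ 449.5 -279.8] [ 7.4 42. ] 85.6 [155. 156. 156.]
```

Request:
move_arm(
  increments=[
    [[0, 0, 0.1], [0.01, -0.014, 0], 2],
    [[0, 0, 0.4], [0.02, -0.028, 0], 2],
    [[0, 0, 0.8], [0.03, -0.042, 0], 2],
    [[0, 0, 1.1], [0.039, -0.058, 0], 2],
    [[0, 0, 1.4], [0.039, -0.058, 0], 2],
    [[0, 0, 1.5], [0.039, -0.058, 0], 2],
    [[0, 0, 1.5], [0.039, -0.058, 0], 2],
  ],
)

```text
time_s: 55.75
eef_pos: [0.447, -0.3015, 0.0684]
tcp_rot: [-3.097, 0.109, 0.089]
ft_force: [0.6, 0.4, -1.8]
grip_width: 0.0232
grip_force: 42.2
```

```bash
python3 clr.py|egrep -v "0.1|0.33"
```

```text
t 55.75 tcp [ 0.447  -0.3015  0.0684] phi -3.95 q [-0.657  0.026  1.603  0.     1.583  0.984] F [ 0.6  0.4 -1.8] grip 0.0232 42.2
shift [0.08 0.2  1.2 ] turn [-0.039  0.059 -0.   ]
tau [-1.000e-02 -4.194e+01 -4.098e+01  0.000e+00  3.800e-01  0.000e+00]
arm 0.21 737 z 0.401 0.454 lat 0.016 0.056
mon 0.21 3188 z 0.2 0.365 lat -0.09 -0.019
arm 0.24 730 z 0.392 0.447 lat 0.015 0.056
mon 0.24 3713 z 0.2 0.365 lat -0.068 0.037
arm 0.27 698 z 0.385 0.441 lat 0.017 0.057
mon 0.27 1413 z 0.2 0.364 lat -0.004 0.037
arm 0.3 665 z 0.375 0.433 lat 0.012 0.055
```

Request:
move_arm(
  increments=[
    [[0, 0, 0.3], [-0.005, 0.007, 0], 2],
    [[0, 0, 0.6], [-0.01, 0.015, 0], 2],
    [[0, 0, 0.9], [-0.015, 0.022, 0], 2],
    [[0, 0, 1.05], [-0.02, 0.03, 0], 2],
    [[0, 0, 1.1], [-0.02, 0.03, 0], 2],
    [[0, 0, 1.1], [-0.02, 0.03, 0], 2],
  ],
)

```text
time_s: 56.4
eef_pos: [0.4465, -0.3011, 0.0578]
tcp_rot: [-3.119, 0.11, 0.043]
ft_force: [-0.1, -0.5, -1.0]
grip_width: 0.023
grip_force: 42.2
```

```bash
python3 clr.py|egrep -v "0.1|0.33"
```

```text
tau [ 1.000e-02 -4.097e+01 -4.086e+01  0.000e+00  1.800e-01 -0.000e+00]
arm 0.21 896 z 0.393 0.454 lat 0.015 0.057
arm 0.24 866 z 0.384 0.447 lat 0.016 0.056
mon 0.24 3727 z 0.2 0.365 lat -0.066 0.037
mon 0.27 1399 z 0.2 0.365 lat -0.002 0.037
arm 0.3 763 z 0.372 0.433 lat 0.017 0.054
mon 0.3 21 z 0.205 0.372 lat 0.018 0.027
```

Request:
move_arm(
  increments=[
    [[0, 0, 0.1], [0, 0, 0], 2],
    [[0, 0, 0.1], [0, 0, 0], 2],
    [[0, 0, 0.1], [0, 0, 0], 3],
    [[0, 0, 0.1], [0, 0, 0], 4.5],
    [[0, 0, 0.1], [0, 0, 0], 4.5],
    [[0, 0, 0.1], [0, 0, 0], 4.5],
    [[0, 0, -1], [0, 0, 0], 4.5],
    [[0, 0, -4], [0, 0, 0], 4.5],
    [[0, 0, -8], [0, 0, 0], 4.5],
    [[0, 0, -12], [0, 0, 0], 4.5],
    [[0, 0, -15], [0, 0, 0], 4.5],
    [[0, 0, -15], [0, 0, 0], 4.5],
  ],
)

```text
time_s: 57.65
eef_pos: [0.4521, -0.3055, 0.2149]
tcp_rot: [-3.126, 0.11, 0.029]
ft_force: [-0.2, 0.4, 0.2]
grip_width: 0.045
grip_force: 0.0
```

```bash
python3 gt.py; python3 -c "
from h import *
go(.42,.05,.25,90)"
```

```text
top cap 149 [457. 219.] [ 567.5 -289.9] [24.4 21.9] 89.6 [251. 251. 251.]
top cap 152 [452. 256.] [ 496.  -278.3] [23.9 23.6] 89.4 [ 44. 182.  91.]
top cap 136 [463. 281.] [ 445.8 -298.6] [22.7 21.7] 89.2 [45. 47. 50.]
top block 276 [451. 222.] [ 567.6 -290.1] [44.5 43.6] 85.1 [216.5 158.  172. ]
top block 283 [446. 256.] [ 496.1 -278.4] [44.5 43.8] 85.5 [203. 147. 170.]
top block 279 [457. 281.] [ 445.7 -298.4] [42.9 43.8] 84.7 [203. 136. 175.]
side cap 78 [333. 155.] [ 567.4 -289.4] [24.9 22.7] 89.7 [230.  228.  226.5]
side cap 80 [394. 157.] [ 447.1 -297.6] [23.6 27.1] 3.1 [39.  38.  41.5]
side cap 82 [368. 161.] [ 496.2 -278.1] [25.7 23.4] 87.1 [ 42.5 162.5  85. ]
side block 194 [333. 169.] [ 567.6 -287.9] [46.  43.4] 85.5 [187. 172. 174.]
side block 208 [394. 171.] [ 446.1 -297.4] [45.1 43.6] 86.5 [179.  135.5 149. ]
side block 202 [368. 175.] [ 496.7 -276.2] [47.4 43.6] 87.9 [179.  148.5 149. ]
t 57.75 tcp [ 0.4509 -0.3045  0.2091] phi -4.01 q [-0.657 -0.036  1.413  0.     1.795  0.984] F [-0.8  0.5  0. ] grip 0.0446 0.0
shift [ -5.66 -35.21  -3.32] turn [-0.035  0.005 -1.641]
```

Request:
move_arm(
  increments=[
    [[0, -1, -1], [0, 0, -0.05], 4.5],
    [[0, -4, -3], [0, 0, -0.18], 4.5],
    [[0, -7, -4], [0, 0, -0.32], 4.5],
    [[0, -10, -4], [0, 0, -0.46], 4.5],
    [[0, -13, -4], [0, 0, -0.6], 4.5],
    [[0, -16, -4], [0, 0, -0.74], 4.5],
    [[0, -19, -4], [0, 0, -0.88], 4.5],
    [[0, -22, -4], [0, 0, -1.02], 4.5],
    [[0, -24, -4], [0, 0, -1.16], 4.5],
    [[0, -25, -4], [0, 0, -1.3], 4.5],
    [[0, -25, -4], [0, 0, -1.44], 4.5],
    [[0, -25, -4], [0, 0, -1.58], 4.5],
  ],
)

```text
time_s: 58.95
eef_pos: [0.4687, -0.0551, 0.2505]
tcp_rot: [-2.254, -2.136, 0.011]
ft_force: [0.3, -1.1, -1.1]
grip_width: 0.0447
grip_force: 0.0
```

```bash
python3 line.py; python3 gt.py|grep block; python3 tab.py; python3 - <<'E'
from h import *
a=dict(np.load("side0.npz"));b=manip.read_camera("side")
print("pink",[x[2] for x in blobs(a,"pink",(400,270,440,300),50)],[x[2] for x in blobs(b,"pink",(400,270,440,300),50)])
w=[cloud(c) for c in (a,b)];print("tin",w[0][248,425],w[1][248,425])
cv2.imwrite("pics/final.png",b["frame"][:,:,::-1])
E
```

```text
t 58.95 tcp [ 0.4687 -0.0551  0.2505] phi 86.88 q [-0.2   -0.222  1.511  0.016  1.886 -0.141] F [ 0.3 -1.1 -1.1] grip 0.0447 0.0
shift [ 0.98  8.18 19.53] turn [-0.03  -0.021 -0.08 ]
197 [ 0.48743369 -0.02816448  0.02156874] yaw 1.3768687519842695
358 [486.7  56.2] [0.5994 0.0692 0.0701]
60 [373.2 186.1] [ 0.5161 -0.0281  0.0352]
pointer-line mm -0.6244017790039587
416 [355.3 318.6] [ 0.4931 -0.1382  0.0818]
17 [338.6 407.6] [ 0.4749 -0.27    0.0316]
31 [344.4 411.1] [ 0.4802 -0.2655  0.0396]
top block 274 [451. 222.] [ 567.7 -290. ] [44.6 44. ] 84.8 [210.5 151.  167. ]
top block 206 [449. 256.] [ 496.4 -280.9] [39.9 44.8] 89.1 [163. 120. 152.]
top block 295 [457. 281.] [ 445.7 -299.6] [45.  43.7] 85.2 [201. 146. 171.]
side block 201 [333. 169.] [ 567.3 -288.2] [47.4 43.9] 86.2 [191. 177. 178.]
side block 205 [394. 171.] [ 445.8 -299.3] [48.9 43.4] 86.2 [183. 139. 152.]
side block 207 [368. 175.] [ 496.4 -276.2] [46.  43.7] 87.2 [183. 153. 156.]
t 59.10 tcp [ 0.4688 -0.0556  0.2509] phi 86.32 q [-0.201 -0.222  1.51   0.016  1.886 -0.132] F [ 0.2 -0.9  0.9] grip 0.0448 0.0
shift [-9.15  2.02 17.36] turn [-0.03  -0.021 -0.088]
top tab 43 [ 0.4801 -0.2794  0.0393] [ 0.4761 -0.2894  0.0363] [ 0.4823 -0.2685  0.0427]
side tab 17 [ 0.4804 -0.2796  0.0377] [ 0.4782 -0.2864  0.0365] [ 0.4826 -0.2688  0.0407]
side tab 101 [ 0.4927 -0.1323  0.0779] [ 0.4881 -0.152   0.0627] [ 0.4972 -0.1281  0.0819]
pink [array([0.3834, 0.0028, 0.0169])] [array([0.3832, 0.0026, 0.0169])]
tin [ 0.37826662 -0.08481888  0.0197571 ] [ 0.37832244 -0.08409726  0.02037267]
```

View pics/final.png

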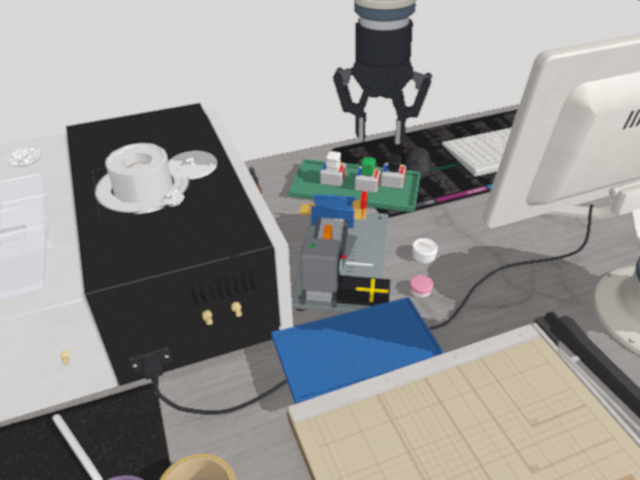

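The final view shows all three cells upright in the green tray at (333,170), (367,175) and (394,173). The pointer is at the line, the wedge is in, and the pink box and tin are where they were. The robot is clear, so I hand in.

```bash
python3 -c "
from station import manip
print(manip.job_done())"
```

```text
the job is handed in; nothing more can be done
None
```

The job is handed in: the bar is jammed with its pointer about 0.6 mm off the line by camera. The white, green and black cells were each shown red, yellow, blue in that order and stand upright in the green tray. The white cell shifted about 24 mm inside the tray after I set it down. The pink box and tin measured unmoved, and I did not re-measure the dropper bottle.

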